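# Turn over the card drying stand at the blood-draw station

### The arm

A 6-joint arm with a two-finger parallel gripper is mounted at the origin on the work surface. World frame = base frame: x ahead of the robot, y to its left, z up, the work surface at z = 0. Lengths are in mm, angles in degrees, forces in N, time in s.
With the tool pointing down it reaches from about 300 to 850 mm from the base axis. Payload 4.2 kg.
Tool frame: the origin (TCP) lies at the very end of the fingers, on their centre line; the grasp point (between the pads) lies 19 mm behind it (hold_point_z is the z of the grasp point in the tool frame, in mm); z points along the fingers, y is the direction in which the jaws open and shut (so a half turn about z gives the same grasp; the last joint's range is limited). The gripper opens to 91 mm and grips with 3 to 60 N. Pads are 32 mm wide; open, the fingers measure 118 mm over their backs; the gripper's body (76 mm by 178 mm) begins 60 mm behind the grasp point.
Start: joints at [-73.453, 18.312, 89.639, -0, 72.044, -1.146], TCP at [174.755, -547.817, 213.976] pointing down, gripper open.
Joint ranges: [-177.97, 177.97], [-48.28, 115.42], [12.27, 149.76], [-77.06, 257.06], [2.81, 150.46], [-146.56, 146.56]. Speed limits (degrees/s): [147.25, 147.25, 180, 180, 180, 180].

### API

Orientations are given as [roll, pitch, yaw] about the fixed x, y, z axes, in that order (R = Rz(yaw) Ry(pitch) Rx(roll)).
In Python, from workcell import state, grab_frame, job_done, hold_point_z gives the robot as it stands. The module is installed in compiled form; this text tells all that it offers.
- The arm moves only by the shell command python3 -m creep 'ROWS' [FORCE]. ROWS is JSON, a list of rows, each a list of 7 numbers: the closure, from 0 (fully open) to 1 (shut), then the shift along the tool's x, y, z in mm, then the turn, a rotation vector about the tool's x, y, z in degrees. A call has 1 to 5 rows; each row shifts and turns the commanded pose from where the row before left it, along the tool's axes as they then stand; what a row does not reach is not made up. A row lasts 1/8 s, in which the tool goes at most 62.5 mm and 10.7 degrees, less where a joint would pass 70% of its speed; a pose out of reach is approached as far as the arm can. A call is refused whole if a number of a shift passes 62.5 or a number of a turn 10.7, either way. A call with a gripper value outside its range is refused whole. The fingers move at their own pace and stop on an object; FORCE is the grip in N (left out, the last holds). Time passes only in rows, so rows that do not move let the fingers close. It gives the time, the measured TCP pose, the force and the opening at its end, in the units of the state.
- state(): the state, without advancing time (a new reading comes with each control period).
- grab_frame(name): name is "scene" or "top" or "wrist"; returns a dict with "frame" (480x640x3 uint8, red, green, blue), "fx", "fy", "cx", "cy" (pixels), "k1" (the pictures are not rectified: a ray, as slopes to the right and down, at radius r is drawn at 1 + k1 r^2 times it, then the intrinsics apply), "view" (4x4, takes a point from world to camera coordinates). Camera axes: x right, y down, z forward; pixel columns grow to the right and rows downward; lengths in mm; the calibration is good to about 2 mm. A picture is of the moment at which its call begins. There is no depth.
- job_done(): hands the job in, once; it reports no verdict.
The state is a dict: "time_s": time; "qpos": joint angles; "qvel": joint speeds; "effort": joint torques, N m; "ee_pos": TCP position; "ee_rot": TCP orientation; "force": force on the tool from outside, world axes, zero at the start; "torque": the same for the moment, N m; "gripper_width": finger opening in mm.
Only numpy, scipy, OpenCV 4.12 (cv2) and the standard library are available. Lean on these libraries where they do the work, as an engineer would, in place of code of your own. Each camera call takes 0.05 s, during which the arm holds its last target.

### The job

Clear the dry yellow-rimmed cards off the sloped drying stand and lay them flat in the steel tray, and lean every used blue-rimmed card side by side against the stand's backstop, long side up the slope, flat to the face and with its foot on the ledge. When they are all in place, press the spray cap on the bottle fully down and let it come back up. Leave every card where it belongs and do not push the other things on the table about.

Things in the scene. Friction and masses are not known exactly. Their poses are not given: they have to be found in the camera images.
- blue0_mid (a point): rigid plastic reference card with BLUE rims and printed bars, 80 x 44 x 8 mm, 45 g, both faces alike. This point is its very centre; its x runs along the 80 mm side, y along the 44 mm side, z through the 8 mm thickness. May be absent. A used card, at first lying flat on the table.
- blue1_mid (a point): rigid plastic reference card with BLUE rims and printed bars, 80 x 44 x 8 mm, 45 g, both faces alike. This point is its very centre; its x runs along the 80 mm side, y along the 44 mm side, z through the 8 mm thickness. May be absent. A used card, at first lying flat on the table.
- blue2_mid (a point): rigid plastic reference card with BLUE rims and printed bars, 80 x 44 x 8 mm, 45 g, both faces alike. This point is its very centre; its x runs along the 80 mm side, y along the 44 mm side, z through the 8 mm thickness. May be absent. A used card, at first lying flat on the table.
- blue3_mid (a point): rigid plastic reference card with BLUE rims and printed bars, 80 x 44 x 8 mm, 45 g, both faces alike. This point is its very centre; its x runs along the 80 mm side, y along the 44 mm side, z through the 8 mm thickness. May be absent. A used card, at first lying flat on the table.
- yellow0_mid (a point): rigid plastic reference card with YELLOW rims and printed bars, 80 x 44 x 8 mm, 45 g, both faces alike. This point is its very centre; its x runs along the 80 mm side, y along the 44 mm side, z through the 8 mm thickness. May be absent. A dry card, at first leaning on the drying stand.
- yellow1_mid (a point): rigid plastic reference card with YELLOW rims and printed bars, 80 x 44 x 8 mm, 45 g, both faces alike. This point is its very centre; its x runs along the 80 mm side, y along the 44 mm side, z through the 8 mm thickness. May be absent. A dry card, at first leaning on the drying stand.
- slope: backstop face of the fixed pale grey drying stand, 360 mm wide, 95 mm up the slope, leaning back 45 deg, facing the robot. Origin: inner corner of backstop and foot ledge, half-way along, 15 mm above the table. x points up the slope, y along the ledge (robot's left), z square out of the face (up, towards the robot). A card leaning properly has its centre at x = 40 mm, z = 4 mm.
- stand: the fixed drying stand that carries the slope; origin on the table under the slope's origin, z up. Its ledge stands 14 mm out of the face along the foot; ends open; top edge 82 mm above the table. Room for four cards side by side, centres 85 mm apart (y = -127.5, -42.5, 42.5, 127.5 mm in the slope's frame).
- tray: fixed low open steel tray 140 (x) x 240 (y) mm outside, walls 4 mm thick and 18 mm high, floor 4 mm thick. Origin: centre of its underside, on the table; z up. Two cards fit side by side, long side along x, centres at y = -55 and +55 mm.
- cap_top (a point): centre of the top face of the dark-blue spray cap, 36 mm across, on the fixed white bottle; about 172 mm above the table when up; pressed straight down. Its spout points to the right, towards the stand.
- spray_cap (a joint): how far the spray cap is pressed down, m: 0 up, 0.008 fully down (stop). It is sprung: about 2.4 N to start, 7 N fully down; comes back up by itself.
- tube_rack: blue tube rack 75 x 75 mm, 114 mm tall with its capped tubes, a loose bystander; origin at the centre of its underside
- tape_roll: small teal roll of tape, 40 mm across, 22 mm high, a loose bystander; origin at the centre of its underside
- plaster_tin: small round aluminium tin, 40 mm across, 24 mm high, a loose bystander; origin at the centre of its underside
- steel_bowl: steel bowl 100 mm across, 40 mm high, a loose bystander; origin at the centre of its underside
- swab_jar: white jar 64 mm across, 85 mm high, a loose bystander; origin at the centre of its underside

How it is judged:
By the outcome, as a careful person would: the job done as asked, in the order asked, and still so for the second after the job is handed in, with the robot touching nothing.
Of blue0, blue1, blue2, blue3 only 3 to 4 are there at a start; the rules pass over those that are not, and their reading is None.
Of yellow0, yellow1 only 1 to 2 are there at a start; the rules pass over those that are not, and their reading is None.
At some moment in a run one of blue0, blue1, blue2, blue3 may be knocked a few centimetres aside while the robot is not near it.
Once in a run the grip may slacken for a moment while it holds something.
It also fails if it takes over 210 s, if anything falls off the work surface, if the arm or the gripper's body presses on something with over 40 N, if the wrist force passes 120 N, or if a joint passes its speed limit or range.

## Working session

There is one attempt and no reset: what is moved stays moved. The work goes in short steps, Python scripts to look and compute and a shell command to move; the robot and the scene stay as the last step left them, time stands still between calls to the robot, and variables do not carry over. Pictures are saved under pics/ and viewed, and the job is handed in when it is done.

```bash
ls; mkdir -p pics; python3 - <<'E'
from workcell import state, grab_frame, hold_point_z
import cv2
print(state(), hold_point_z)
for n in ("scene","top","wrist"):
    f=grab_frame(n); cv2.imwrite(f"pics/{n}0.png",f["frame"][:,:,::-1]); print(n,f["fx"],f["fy"],f["cx"],f["cy"],f["k1"]); print(f["view"])
E
```

```text
pics
{'time_s': 0.0, 'qpos': array([-7.34551039e+01,  1.83519572e+01,  8.97063053e+01,  2.27262862e-03,
        7.20446049e+01, -1.14742952e+00]), 'qvel': array([-0.03298363,  0.04667193,  0.03893495, -0.0301213 ,  0.02360475,
       -0.00881214]), 'effort': array([-8.19119577e-05, -4.12459230e+01, -2.31968307e+01,  7.26711075e-02,
        4.57304379e-02, -1.44236333e-04]), 'ee_pos': array([ 174.59888299, -547.31592569,  213.11780579]), 'ee_rot': array([-1.79897196e+02, -4.22017842e-03,  1.76916193e+01]), 'force': array([ 0.04707357, -0.23524348,  0.21238617]), 'torque': array([-0.04724015, -0.03813198,  0.03094463]), 'gripper_width': 90.74066253646069} -18.8
scene 610.4827354550447 610.4827354550447 320.07580306030786 243.8389586060399 -0.07038414228303495
[[-7.05086371e-01  7.08949161e-01 -1.56299558e-02  3.19238556e+02]
 [ 5.48514601e-01  5.31291586e-01 -6.45647724e-01 -2.08610314e+02]
 [-4.49427348e-01 -4.63810670e-01 -7.63475423e-01  1.65626344e+03]
 [ 0.00000000e+00  0.00000000e+00  0.00000000e+00  1.00000000e+00]]
top 434.79023150167336 434.79023150167336 323.669462485095 232.37773365281672 -0.027561419605506513
[[ 4.13150350e-03 -9.99733223e-01  2.27247128e-02  4.85479405e+01]
 [-9.96244825e-01 -6.08027892e-03 -8.63671141e-02  5.21716740e+02]
 [ 8.64822459e-02 -2.22825515e-02 -9.96004171e-01  1.10408292e+03]
 [ 0.00000000e+00  0.00000000e+00  0.00000000e+00  1.00000000e+00]]
wrist 350.4072044782871 350.4072044782871 321.1905601969184 238.01748164160594 -0.02744918462059543
[[ 3.03955514e-01 -9.52686100e-01 -4.91183630e-04 -5.75063776e+02]
 [-9.12907001e-01 -2.91411301e-01  2.85797587e-01 -3.18808765e+01]
 [-2.72418525e-01 -8.64213473e-02 -9.58289882e-01  3.92135364e+02]
 [ 0.00000000e+00  0.00000000e+00  0.00000000e+00  1.00000000e+00]]
```

View pics/scene0.png

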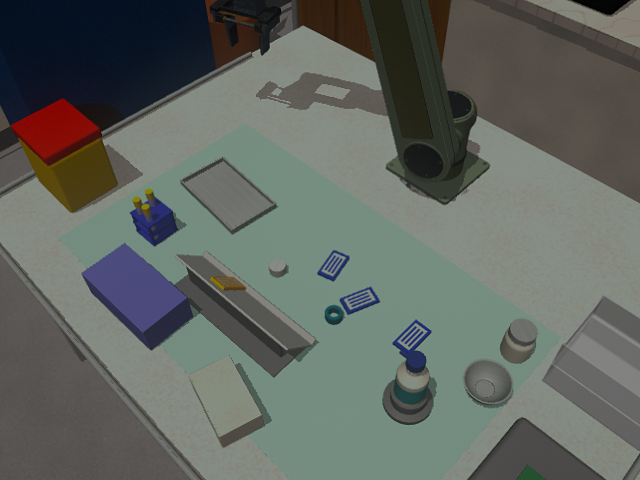

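View pics/top0.png

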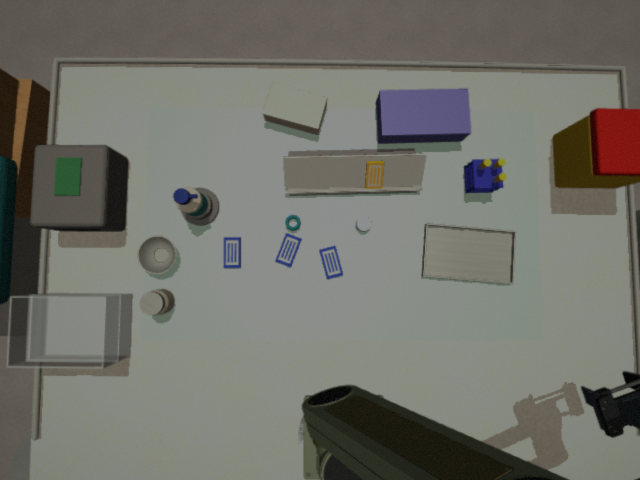

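View pics/wrist0.png

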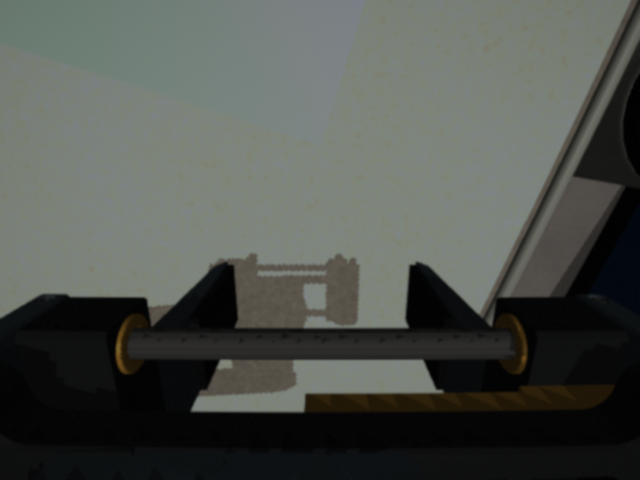

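```bash
cat > h.py <<'E'
import numpy as np, cv2
from workcell import state, grab_frame
def K(f): return np.array([[f["fx"],0,f["cx"]],[0,f["fy"],f["cy"]],[0,0,1.]]),np.array([f["k1"],0,0,0,0.])
def proj(f,P):
    k,d=K(f);V=np.array(f["view"]);r,_=cv2.Rodrigues(V[:3,:3])
    return cv2.projectPoints(np.array(P,float).reshape(-1,1,3),r,V[:3,3],k,d)[0].reshape(-1,2)
def ray(f,uv):
    k,d=K(f);V=np.array(f["view"]);n=cv2.undistortPointsIter(np.array(uv,float).reshape(-1,1,2),k,d,None,None,(3,100,1e-12)).reshape(-1,2)
    dirs=np.c_[n,np.ones(len(n))]@V[:3,:3]; o=-V[:3,:3].T@V[:3,3]
    return o,dirs
def onplane(f,uv,z):
    o,d=ray(f,uv); return o+d*((z-o[2])/d[:,2])[:,None]
def crop(f,name,x0,y0,x1,y1,s):
    im=f["frame"][y0:y1,x0:x1,::-1]; cv2.imwrite("pics/"+name+".png",cv2.resize(im,None,fx=s,fy=s,interpolation=cv2.INTER_CUBIC))
def rects(f,z=8,roi=None):
    hsv=cv2.cvtColor(f["frame"],cv2.COLOR_RGB2HSV)
    for nm,lo,hi in (("blue",(108,120,50),(125,255,255)),("yel",(12,120,90),(30,255,255))):
        m=cv2.inRange(hsv,lo,hi); m=cv2.morphologyEx(m,cv2.MORPH_CLOSE,np.ones((5,5)))
        for c in cv2.findContours(m,cv2.RETR_EXTERNAL,cv2.CHAIN_APPROX_NONE)[0]:
            if cv2.contourArea(c)<80: continue
            W=onplane(f,c.reshape(-1,2),z)[:,:2].astype(np.float32)
            (cx,cy),(w,h),a=cv2.minAreaRect(W)
            if w<h: a+=90; w,h=h,w
            print(nm,"pix",c.reshape(-1,2).mean(0).round(),"ctr",round(cx,1),round(cy,1),"size",round(w,1),round(h,1),"long-axis deg",round((a+90)%180-90,1))
E
python3 - <<'E'
from h import *
f=grab_frame("top"); rects(f)
crop(f,"t1",270,140,440,215,4.7); crop(f,"t2",210,210,370,290,5)
g=grab_frame("scene"); print("scene"); rects(g)
crop(g,"s1",165,240,325,380,5)
crop(f,"t3",410,210,530,295,6)
crop(f,"t4",150,170,240,260,6)
E
```

```text
blue pix [331. 262.] ctr 445.2 31.9 size 77.6 41.2 long-axis deg 15.4
blue pix [233. 252.] ctr 468.7 290.7 size 76.0 39.1 long-axis deg 1.2
blue pix [288. 250.] ctr 476.6 143.4 size 77.4 40.7 long-axis deg -20.3
blue pix [184. 196.] ctr 613.1 418.8 size 55.3 35.9 long-axis deg 67.1
blue pix [483. 176.] ctr 677.5 -377.1 size 101.4 87.3 long-axis deg -89.2
yel pix [374. 174.] ctr 678.4 -83.2 size 76.6 45.5 long-axis deg -4.0
yel pix [ 20. 122.] ctr 806.7 862.5 size 256.7 39.1 long-axis deg 0.8
scene
blue pix [413. 347.] ctr 480.6 313.7 size 106.0 83.1 long-axis deg 1.3
blue pix [359. 300.] ctr 476.5 147.2 size 80.1 45.8 long-axis deg -20.8
blue pix [333. 265.] ctr 445.1 35.8 size 81.3 43.6 long-axis deg 15.3
blue pix [153. 220.] ctr 657.1 -389.3 size 138.3 103.2 long-axis deg -88.2
yel pix [227. 282.] ctr 653.0 -102.2 size 84.0 34.4 long-axis deg -45.7
yel pix [140. 205.] ctr 649.8 -458.7 size 74.4 26.0 long-axis deg -89.9
yel pix [ 55. 166.] ctr 768.8 -766.4 size 287.7 245.0 long-axis deg 43.0
```

View pics/t1.png

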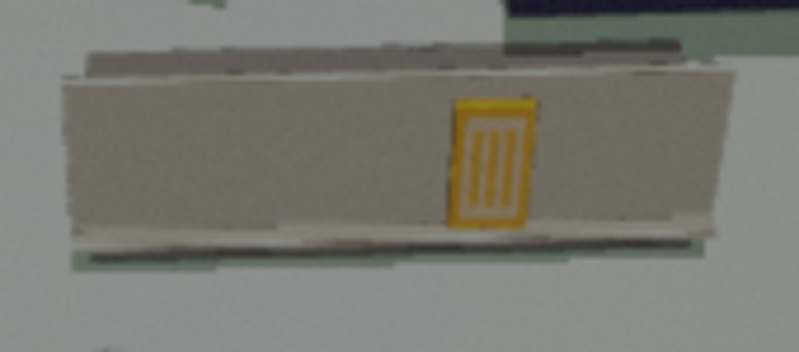

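View pics/s1.png

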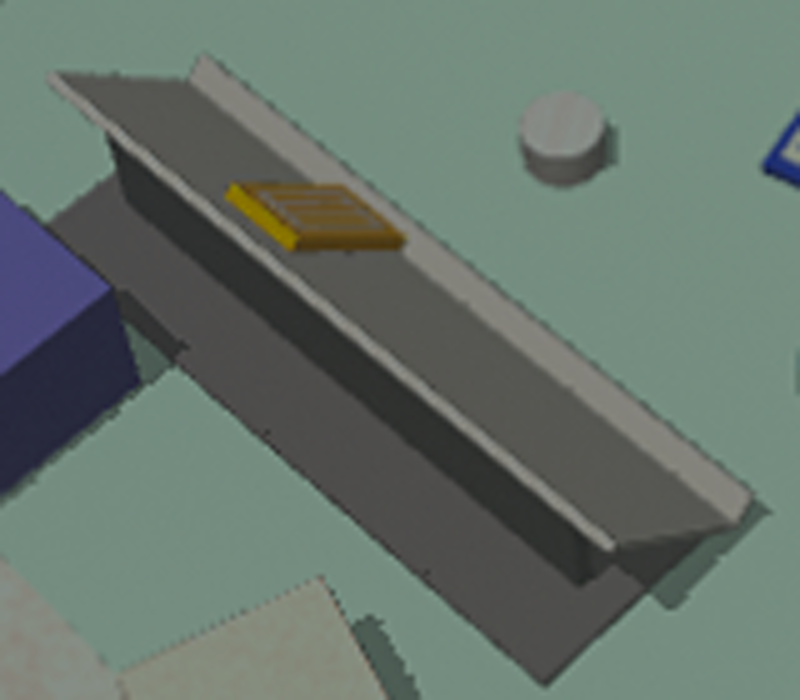

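View pics/t3.png

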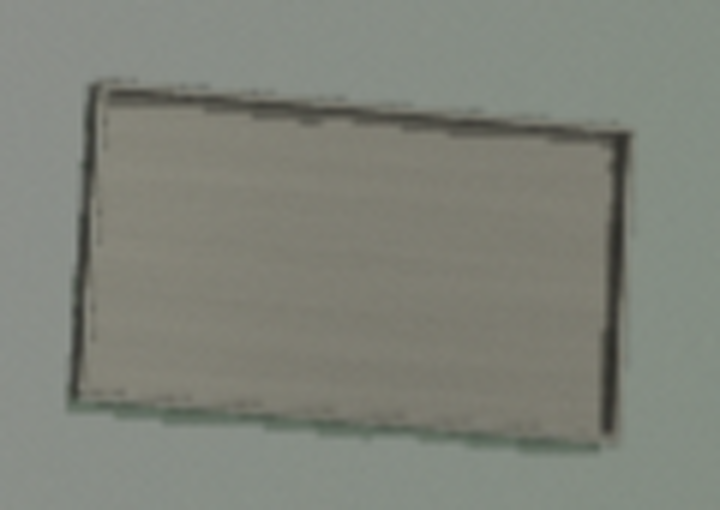

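View pics/t4.png

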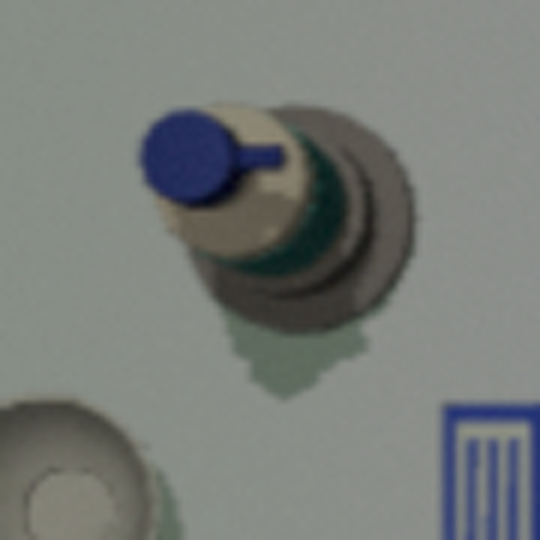

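View pics/t2.png

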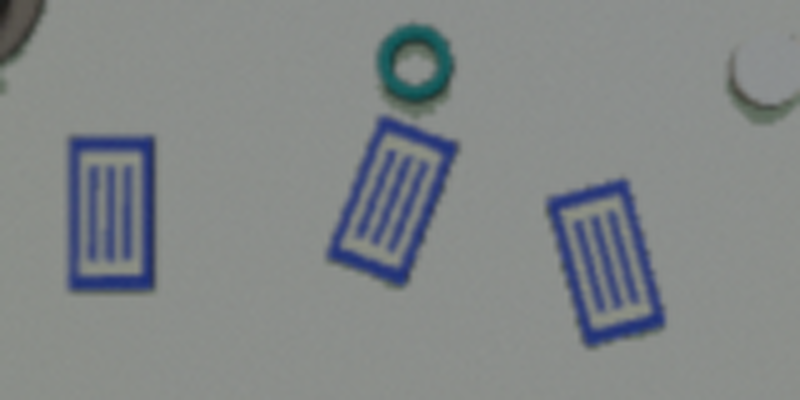

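```bash
cat > fit.py <<'E'
from h import *
from scipy.optimize import least_squares
f=grab_frame("top"); g=grab_frame("scene")
c=np.sqrt(.5)
def slope2w(p,P):
    p=np.array(p,float).reshape(-1,3); x,y,a=P
    L=np.c_[c*p[:,0]-c*p[:,2],p[:,1],15+c*p[:,0]+c*p[:,2]]
    A=np.deg2rad(a);R=np.array([[np.cos(A),-np.sin(A),0],[np.sin(A),np.cos(A),0],[0,0,1]])
    return L@R.T+[x,y,0]
def w(p,P):
    A=np.deg2rad(P[2]);R=np.array([[np.cos(A),-np.sin(A),0],[np.sin(A),np.cos(A),0],[0,0,1]])
    return np.array(p,float)@R.T+[P[0],P[1],0]
if __name__=="__main__":
    tt=[(95,180,0),(95,-180,0)];tu=[(283.2,157.0),(426.4,154.9)]
    st=[(95,-180,0),(95,180,0),(0,-180,14),(0,180,14)];su=[(175,255),(287.4,349.4),(205.6,251.4),(315.4,338.6)]
    for nm,use in(("both",(1,1)),("top",(1,0)),("scene",(0,1))):
        def res(P): return np.r_[use[0]*(proj(f,slope2w(tt,P))-tu).ravel(),use[1]*(proj(g,slope2w(st,P))-su).ravel()]
        r=least_squares(res,[630,-30,0]);print(nm,r.x.round(2),r.fun.round(1))
    # tray
    tp=[(70,120,18),(70,-120,18),(-70,-120,18),(-70,120,18)];uv=[(425.3,224.2),(515,232),(512,283.3),(421.7,277.2)]
    r=least_squares(lambda P:(proj(f,w(tp,P))-uv).ravel(),[480,-330,-5]);print("tray top",r.x.round(2),r.fun.round(1))
    sp=proj(g,w(tp,r.x));print(sp)
    crop(g,"s_tray",170,145,290,240,6)
    crop(g,"s_cap",370,310,450,430,6)
    # cap from top: circle centre
    uv=[(150+187/6,170+158/6)];print("cap",onplane(f,uv,172)); print(proj(g,onplane(f,uv,172)))
E
python3 fit.py
```

```text
both [640.3  -23.58   1.67] [-1.8  0.6 -1.2  0.1 -0.6 -1.3 -0.2 -0.6 -0.8 -1.  -0.7  0.7]
top [641.2  -27.02   1.48] [-0.3  0.   0.3 -0.  -0.  -0.  -0.  -0.  -0.  -0.  -0.   0. ]
scene [640.32 -21.89   1.85] [-0.   0.  -0.  -0.  -0.3 -0.7  0.7 -0.2 -0.6 -0.4  0.   1. ]
tray top [ 467.22 -328.71   -4.36] [-0.3 -0.4 -0.2 -0.8  0.5  1.1  0.   0.1]
[[231.24467113 229.7602693 ]
 [179.07187749 179.25872924]
 [222.2943172  155.62220847]
 [276.06693626 202.43585166]]
cap [[587.89057937 375.63846072 172.        ]]
[[414.27421697 357.08086184]]
```

```bash
sleep 1
```

```text
(no output)
```

View pics/s_tray.png

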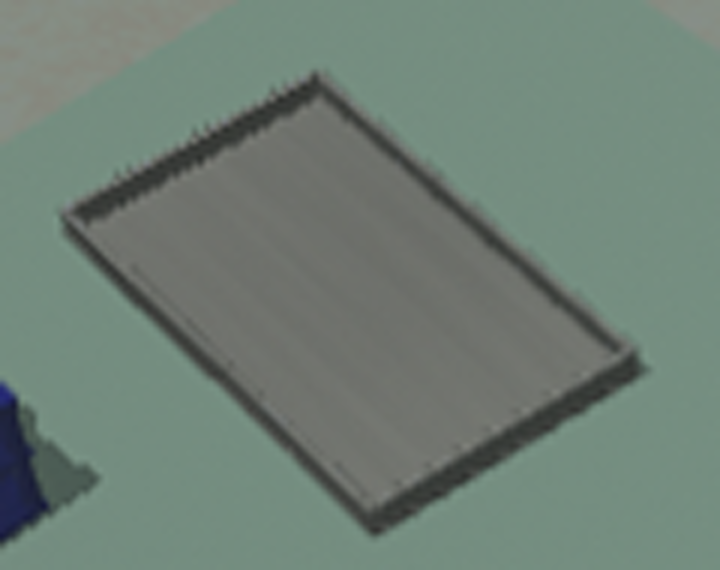

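View pics/s_cap.png

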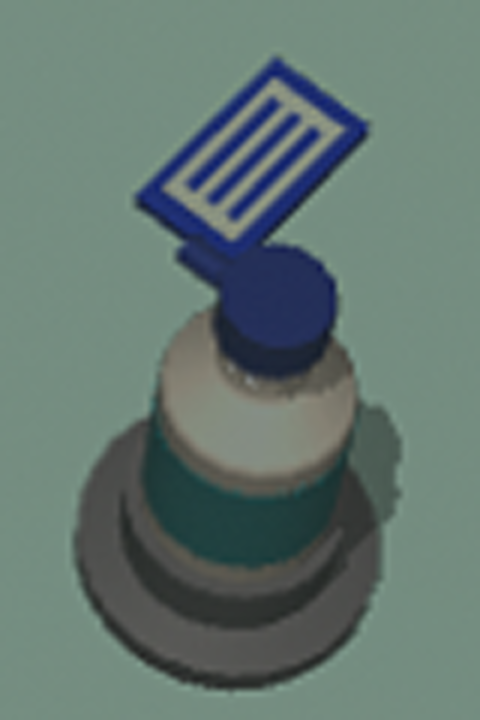

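```bash
python3 - <<'E'
from fit import *
S=np.array([640.6,-24.4,1.7])
print("cap scene",onplane(g,[(416.3,360.3)],172))
# yellow: top-face corners in slope (x=0..80,y+-22,z=8)
from h import *
crop(f,"t_y",355,150,395,200,14);crop(g,"s_y",200,265,260,305,12)
tp=[(80,22,8),(80,-22,8),(0,-22,8),(0,22,8)]
def pj(cam,y): return proj(cam,slope2w(np.array(tp)+[0,y,0],S))
for y in(-50,-60): print(y,((pj(f,y)-[355,150]+.5)*14).round(),((pj(g,y)-[200,265]+.5)*12).round())
E
```

```text
cap scene [[590.43991329 382.37922334 172.        ]]
-50 [[150. 186.]
 [394. 181.]
 [358. 552.]
 [125. 556.]] [[296. 278.]
 [137. 146.]
 [408. 151.]
 [563. 276.]]
-60 [[205. 185.]
 [450. 180.]
 [411. 550.]
 [178. 555.]] [[260. 248.]
 [102. 116.]
 [373. 122.]
 [527. 248.]]
```

```bash
sleep 1
```

```text
(no output)
```

View pics/t_y.png

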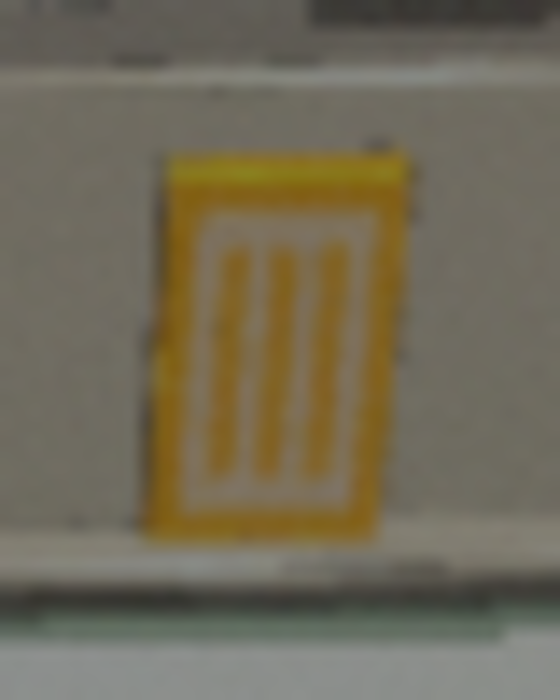

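View pics/s_y.png

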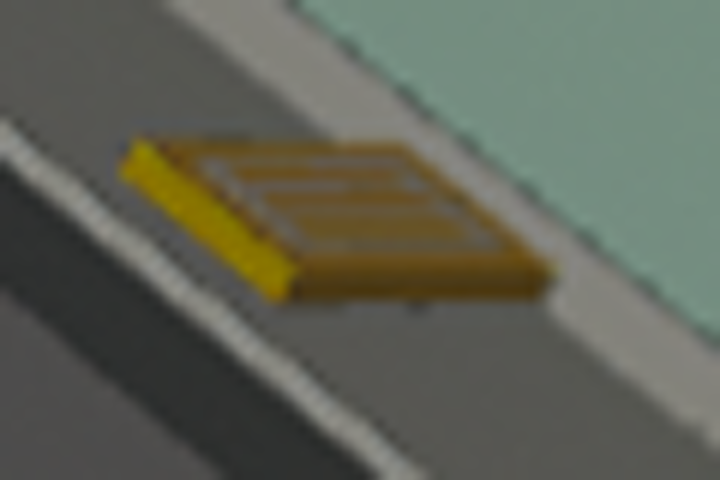

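```bash
cat > plan.py <<'E'
import sys, numpy as np, json
from scipy.spatial.transform import Rotation as Ro
from workcell import state
c=np.sqrt(.5); S=np.array([640.6,-24.4,1.7]); T=np.array([468.,-326.7,-4.4])
def Rz(a): return Ro.from_euler('z',a,degrees=True).as_matrix()
def sl(p):
    x,y,z=p; return Rz(S[2])@[c*x-c*z,y,15+c*x+c*z]+np.array([S[0],S[1],0])
def main(a):
    k=a[0]; v=[float(t) for t in a[1:]]
    if k=="slope":   # x y z [closure, step]
        R=Rz(S[2])@np.array([[c,0,c],[0,-1,0],[c,0,-c]]); p=sl(v[:3]); r=v[3:]
    elif k=="tray":  # down over tray coords x y z
        p=Rz(T[2])@np.array(v[:3])+[T[0],T[1],0]; R=Ro.from_euler('xyz',[180,0,T[2]],degrees=True).as_matrix(); r=v[3:]
    elif k=="down":
        p=np.array(v[:3]); R=Ro.from_euler('xyz',[180,0,v[3]],degrees=True).as_matrix(); r=v[4:]
    cl=r[0] if r else 0; step=r[1] if len(r)>1 else 45
    s=state(); P=np.array(s["ee_pos"]); Q=Ro.from_euler('xyz',s["ee_rot"],degrees=True)
    d=p-P; rv=(Q.inv()*Ro.from_matrix(R)).as_rotvec(degrees=True)
    n=max(1,int(np.ceil(max(np.abs(d).max()/step,np.linalg.norm(d)/step,np.linalg.norm(rv)/9))))
    print("at",P.round(1),np.array(s["ee_rot"]).round(1),"->",p.round(1),"dist",round(np.linalg.norm(d),1),"rot",rv.round(1),"n",n,"F",np.array(s["force"]).round(1),"w",round(s["gripper_width"],1))
    st=Ro.from_rotvec(rv/n,degrees=True); rows=[]
    for i in range(n):
        rows.append([cl]+[round(t,1)+0 for t in Q.inv().apply(d/n)]+[round(t,1)+0 for t in rv/n]); Q=Q*st
    for i in range(0,n,5): print(json.dumps(rows[i:i+5]))
main(sys.argv[1:])
E
python3 plan.py slope 40 -53 120
python3 - <<'E'
from h import *
f=grab_frame("wrist");V=np.array(f["view"]);C=-V[:3,:3].T@V[:3,3];s=state()
from scipy.spatial.transform import Rotation as Ro
Q=Ro.from_euler('xyz',s["ee_rot"],degrees=True)
print("cam in tool",Q.inv().apply(C-s["ee_pos"]), "look",Q.inv().apply(V[2,:3]),"right",Q.inv().apply(V[0,:3]))
E
```

```text
at [ 174.8 -547.8  213.9] [-180.     0.    17.7] -> [585.6 -79.1 128.1] dist 629.2 rot [-6.3 44.7 15.2] n 14 F [-0.3  0.  -0.4] w 91.4
[[0, 38.1, -23.0, 6.1, -0.4, 3.2, 1.1], [0, 37.3, -23.7, 8.0, -0.4, 3.2, 1.1], [0, 36.3, -24.5, 9.9, -0.4, 3.2, 1.1], [0, 35.3, -25.3, 11.7, -0.4, 3.2, 1.1], [0, 34.1, -26.0, 13.4, -0.4, 3.2, 1.1]]
[[0, 32.8, -26.8, 15.1, -0.4, 3.2, 1.1], [0, 31.4, -27.5, 16.7, -0.4, 3.2, 1.1], [0, 29.9, -28.2, 18.2, -0.4, 3.2, 1.1], [0, 28.3, -28.9, 19.6, -0.4, 3.2, 1.1], [0, 26.6, -29.6, 20.9, -0.4, 3.2, 1.1]]
[[0, 24.9, -30.2, 22.1, -0.4, 3.2, 1.1], [0, 23.0, -30.9, 23.2, -0.4, 3.2, 1.1], [0, 21.1, -31.5, 24.1, -0.4, 3.2, 1.1], [0, 19.1, -32.1, 25.0, -0.4, 3.2, 1.1]]
cam in tool [  81.55411038    0.40898059 -171.34221381] look [-0.28584869  0.00096918  0.95827427] right [ 8.80203550e-05  9.99999511e-01 -9.85119310e-04]
```

```bash
python3 -m creep '[[0,38,-23,6,-0.4,3.2,1.1],[0,37,-24,8,-0.4,3.2,1.1],[0,36,-24.5,10,-0.4,3.2,1.1],[0,35,-25,12,-0.4,3.2,1.1],[0,34,-26,13,-0.4,3.2,1.1]]' 20; python3 -m creep '[[0,33,-27,15,-0.4,3.2,1.1],[0,31,-27.5,17,-0.4,3.2,1.1],[0,30,-28,18,-0.4,3.2,1.1],[0,28,-29,19.5,-0.4,3.2,1.1],[0,26.5,-29.5,21,-0.4,3.2,1.1]]';python3 -m creep '[[0,25,-30,22,-0.4,3.2,1.1],[0,23,-31,23,-0.4,3.2,1.1],[0,21,-31.5,24,-0.4,3.2,1.1],[0,19,-32,25,-0.4,3.2,1.1],[0,0,0,0,0,0,0]]'; python3 plan.py slope 40 -53 120
python3 - <<'E'
from h import *
f=grab_frame("wrist");cv2.imwrite("pics/w1.png",f["frame"][:,:,::-1])
E
```

```text
time_s: 1.12
ee_pos: [321.2, -379.8, 183.7]
ee_rot: [178.7, -16.2, 12.3]
force: [0.5, -0.1, -0.2]
gripper_width: 91.1
time_s: 1.75
ee_pos: [467.7, -212.6, 154.0]
ee_rot: [179.0, -32.3, 6.6]
force: [1.3, 0.1, -0.3]
gripper_width: 90.9
time_s: 2.38
ee_pos: [568.0, -99.1, 136.7]
ee_rot: [-179.1, -43.5, 2.3]
force: [-0.2, -0.5, 0.0]
gripper_width: 91.2
at [568.  -99.1 136.7] [-179.1  -43.5    2.3] -> [585.6 -79.1 128.1] dist 28.1 rot [-1.3  1.5  0.4] n 1 F [-0.2 -0.5  0. ] w 91.2
[[0, 7.5, -19.1, 19.2, -1.3, 1.5, 0.4]]
```

```bash
sleep 1
```

```text
(no output)
```

View pics/w1.png

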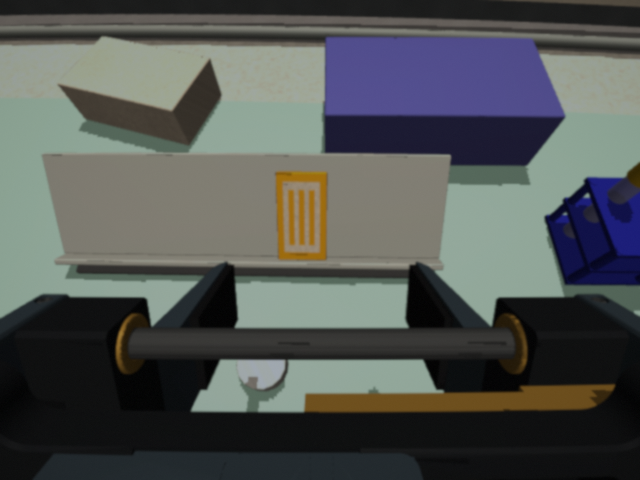

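```bash
python3 -m creep '[[0,7.5,-19,19,-1.3,1.5,0.4],[0,0,0,0,0,0,0],[0,0,0,0,0,0,0]]'; python3 plan.py slope 40 -53 60
python3 - <<'E'
from h import *
from plan import sl
E
python3 - <<'E'
import sys; sys.argv=["plan.py","slope","40","-53","60"]
from h import *
from plan import sl
f=grab_frame("wrist");im=f["frame"][:,:,::-1].copy()
for y in (-53,):
    P=[sl(p) for p in((80,y+22,8),(80,y-22,8),(0,y-22,8),(0,y+22,8))]
    u=proj(f,P);print(u.round(1))
    cv2.polylines(im,[(u*16).astype(int)],True,(0,0,255),1,cv2.LINE_AA,4)
u=proj(f,[sl((95,180,0)),sl((95,-180,0))]);print(u.round(1))
cv2.polylines(im,[(u*16).astype(int)],True,(0,0,255),1,cv2.LINE_AA,4)
cv2.imwrite("pics/w2.png",im)
E
```

```text
time_s: 2.8
ee_pos: [580.9, -87.5, 133.2]
ee_rot: [-179.8, -44.8, 1.9]
force: [-0.0, 0.3, -0.1]
gripper_width: 91.2
at [580.9 -87.5 133.2] [-179.8  -44.8    1.9] -> [628.  -77.8  85.7] dist 67.6 rot [-0.4  0.2  0.2] n 2 F [-0.   0.3 -0.1] w 91.2
[[0, 0.1, -3.9, 33.6, -0.2, 0.1, 0.1], [0, 0.0, -4.1, 33.6, -0.2, 0.1, 0.1]]
at [580.9 -87.5 133.2] [-179.8  -44.8    1.9] -> [628.  -77.8  85.7] dist 67.6 rot [-0.4  0.2  0.2] n 2 F [-0.   0.3 -0.1] w 91.2
[[0, 0.1, -3.9, 33.6, -0.2, 0.1, 0.1], [0, 0.0, -4.1, 33.6, -0.2, 0.1, 0.1]]
[[285.  186.1]
 [338.2 186.4]
 [336.6 276. ]
 [287.4 275.7]]
[[ 40.1 167.1]
 [463.1 168. ]]Traceback (most recent call last):
  File "<stdin>", line 2, in <module>
  File "plan.py", line 25, in <module>
    main(sys.argv[1:])
    ~~~~^^^^^^^^^^^^^^
  File "plan.py", line 9, in main
    k=a[0]; v=[float(t) for t in a[1:]]
      ~^^^
IndexError: list index out of range
```

```bash
sleep 1
```

```text
(no output)
```

View pics/w2.png

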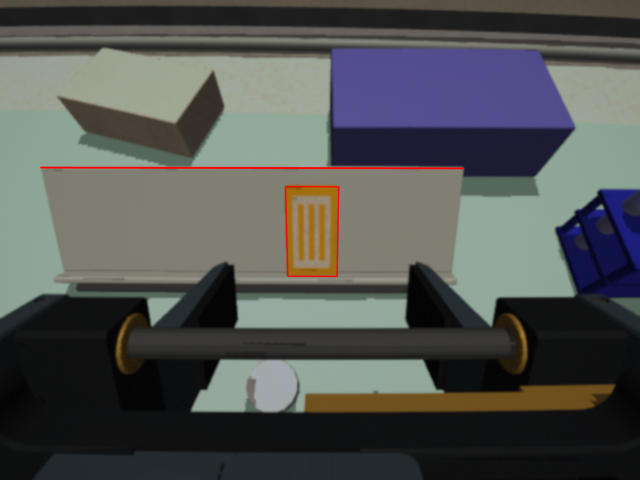

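```bash
sed -i 's/^main(sys.argv/if __name__=="__main__": main(sys.argv/' plan.py; python3 -m creep '[[0,0,-4,33.5,-0.2,0.1,0.1],[0,0,-4,33.5,-0.2,0.1,0.1],[0,0,0,0,0,0,0]]'; python3 plan.py slope 40 -53 12
```

```text
time_s: 3.22
ee_pos: [628.4, -77.1, 83.9]
ee_rot: [-179.8, -44.9, 1.6]
force: [-0.1, 0.1, -0.1]
gripper_width: 91.1
at [628.4 -77.1  83.9] [-179.8  -44.9    1.6] -> [662.  -76.8  51.8] dist 46.5 rot [-0.1  0.1 -0.1] n 2 F [-0.1  0.1 -0.1] w 91.1
[[0, 0.5, 0.4, 23.2, 0.0, 0.1, -0.1], [0, 0.5, 0.4, 23.2, 0.0, 0.1, -0.1]]
```

```bash
python3 -m creep '[[0,0.5,0.4,23,0,0,0],[0,0.5,0.4,23,0,0,0],[0,0,0,0,0,0,0]]'; python3 plan.py slope 40 -53 2
```

```text
time_s: 3.6
ee_pos: [661.3, -77.1, 53.7]
ee_rot: [-179.9, -45.0, 1.6]
force: [-0.6, 0.6, 1.2]
gripper_width: 91.2
at [661.3 -77.1  53.7] [-179.9  -45.     1.6] -> [669.  -76.6  44.7] dist 11.9 rot [-0.1 -0.  -0.1] n 1 F [-0.6  0.6  1.2] w 91.2
[[0, -0.9, -0.3, 11.8, -0.1, 0.0, -0.1]]
```

```bash
python3 -m creep '[[0,-0.5,0,5,0,0,0],[0,0,0,5,0,0,0],[0,0,0,0,0,0,0]]'; python3 plan.py slope 40 -53 2;python3 -m creep '[[0,0,0,0,0,0,0]]'; python3 plan.py slope 40 -53 2
```

```text
time_s: 3.98
ee_pos: [668.1, -76.5, 46.5]
ee_rot: [-179.9, -45.0, 1.6]
force: [0.7, -0.4, -0.1]
gripper_width: 91.3
at [668.1 -76.5  46.5] [-179.9  -45.     1.6] -> [669.  -76.6  44.7] dist 2.0 rot [-0.  -0.  -0.1] n 1 F [ 0.7 -0.4 -0.1] w 91.3
[[0, -0.6, 0.1, 1.9, 0.0, 0.0, -0.1]]
time_s: 4.1
ee_pos: [668.0, -76.4, 46.4]
ee_rot: [-179.9, -45.0, 1.6]
force: [-0.5, -0.3, -0.2]
gripper_width: 91.0
at [668.  -76.4  46.4] [-179.9  -45.     1.6] -> [669.  -76.6  44.7] dist 2.0 rot [-0.  -0.  -0.1] n 1 F [-0.5 -0.3 -0.2] w 91.0
[[0, -0.5, 0.2, 1.9, 0.0, 0.0, -0.1]]
```

```bash
python3 -m creep '[[0,0,0,2.2,0,0,0],[0,0,0,0,0,0,0],[1,0,0,0,0,0,0],[1,0,0,0,0,0,0],[1,0,0,0,0,0,0]]' 35;python3 -m creep '[[1,0,0,0,0,0,0],[1,0,0,0,0,0,0],[1,0,0,0,0,0,0],[1,0,0,0,0,0,0]]'
```

```text
time_s: 4.72
ee_pos: [669.7, -76.4, 44.7]
ee_rot: [-179.9, -45.0, 1.6]
force: [-0.5, -0.1, 0.5]
gripper_width: 64.1
time_s: 5.22
ee_pos: [669.7, -76.4, 44.7]
ee_rot: [-179.9, -45.0, 1.6]
force: [-0.3, -0.1, -0.3]
gripper_width: 43.8
```

```bash
python3 -m creep '[[1,0.5,0,-10,0,0,0],[1,1,0,-30,0,0,0],[1,0,0,-40,0,0,0],[1,0,0,0,0,0,0]]'; python3 plan.py tray 0 55 60 1 35
python3 - <<'E'
from h import *
f=grab_frame("wrist");cv2.imwrite("pics/w3.png",f["frame"][:,:,::-1])
E
```

```text
time_s: 5.72
ee_pos: [613.0, -78.4, 104.3]
ee_rot: [180.0, -45.2, 1.7]
force: [0.0, 0.0, -0.8]
gripper_width: 43.5
at [613.  -78.4 104.3] [180.  -45.2   1.7] -> [ 472.2 -271.9   60. ] dist 243.4 rot [ -2.4 -45.1   5.8] n 7 F [ 0.   0.  -0.8] w 43.5
[[1.0, -19.2, 27.0, -10.4, -0.3, -6.4, 0.8], [1.0, -19.9, 27.4, -8.0, -0.3, -6.4, 0.8], [1.0, -20.2, 27.7, -5.6, -0.3, -6.4, 0.8], [1.0, -20.3, 28.0, -3.1, -0.3, -6.4, 0.8], [1.0, -20.1, 28.3, -0.7, -0.3, -6.4, 0.8]]
[[1.0, -19.7, 28.6, 1.7, -0.3, -6.4, 0.8], [1.0, -18.9, 28.9, 4.1, -0.3, -6.4, 0.8]]
```

```bash
sleep 1
```

```text
(no output)
```

View pics/w3.png

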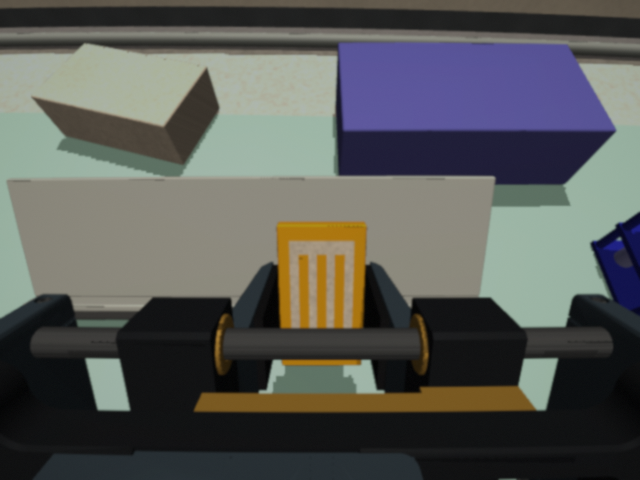

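```bash
python3 -m creep '[[1,-19,27,-10,-0.3,-6.4,0.8],[1,-20,27.5,-8,-0.3,-6.4,0.8],[1,-20,27.5,-5.5,-0.3,-6.4,0.8],[1,-20.5,28,-3,-0.3,-6.4,0.8],[1,-20,28.5,-0.5,-0.3,-6.4,0.8]]';python3 -m creep '[[1,-19.5,28.5,1.5,-0.3,-6.4,0.8],[1,-19,29,4,-0.3,-6.4,0.8],[1,0,0,0,0,0,0],[1,0,0,0,0,0,0]]'; python3 plan.py tray 0 55 40 1 35
```

```text
time_s: 6.4
ee_pos: [582.9, -117.4, 80.4]
ee_rot: [-175.8, -31.7, 0.2]
force: [-0.5, 0.3, -0.7]
gripper_width: 43.5
time_s: 6.9
ee_pos: [557.7, -166.7, 56.1]
ee_rot: [-175.8, -20.3, -0.5]
force: [0.6, 0.6, -0.3]
gripper_width: 43.8
at [ 557.7 -166.7   56.1] [-175.8  -20.3   -0.5] -> [ 472.2 -271.9   40. ] dist 136.4 rot [ -4.9 -20.2   4.6] n 4 F [ 0.6  0.6 -0.3] w 43.8
[[1.0, -21.2, 26.1, -5.5, -1.2, -5.0, 1.2], [1.0, -21.1, 26.6, -3.1, -1.2, -5.0, 1.2], [1.0, -20.7, 27.1, -0.7, -1.2, -5.0, 1.2], [1.0, -20.1, 27.5, 1.7, -1.2, -5.0, 1.2]]
```

```bash
python3 -m creep '[[1,-12,14,-8,-0.6,-2.5,0.6],[1,-12,14,-8,-0.6,-2.5,0.6],[1,-12,14,-4,-0.6,-2.5,0.6],[1,-12,14,-2,-0.6,-2.5,0.6],[1,0,0,0,0,0,0]]'; python3 plan.py tray 0 55 60 1 20; python3 -c "
from workcell import state;s=state();print(s['qpos'].round(1),s['qvel'].round(1))"
```

```text
time_s: 7.52
ee_pos: [505.2, -223.2, 60.9]
ee_rot: [-177.7, -10.3, -2.3]
force: [-0.4, -0.4, -0.6]
gripper_width: 43.5
at [ 505.2 -223.2   60.9] [-177.7  -10.3   -2.3] -> [ 472.2 -271.9   60. ] dist 58.8 rot [ -2.5 -10.3   2.3] n 3 F [-0.4 -0.4 -0.6] w 43.5
[[1.0, -10.2, 16.6, -2.2, -0.8, -3.4, 0.8], [1.0, -10.1, 16.7, -1.4, -0.8, -3.4, 0.8], [1.0, -9.9, 16.9, -0.5, -0.8, -3.4, 0.8]]
[-29.1  21.1 111.6  10.5  39.5  55.4] [ 0.5 -0.   0.6  0.9 -0.6 -0.2]
```

```bash
python3 -m creep '[[1,-10,16.5,-2,-0.8,-3.4,0.8],[1,-10,16.5,-1.5,-0.8,-3.4,0.8],[1,-10,17,-0.5,-0.8,-3.4,0.8],[1,0,0,0,0,0,0]]'; python3 plan.py tray 0 55 20 1 20; python3 - <<'E'
from h import *
f=grab_frame("wrist");cv2.imwrite("pics/w4.png",f["frame"][:,:,::-1])
E
```

```text
time_s: 8.02
ee_pos: [473.1, -271.7, 59.8]
ee_rot: [-179.9, -0.1, -4.5]
force: [0.5, 0.6, 0.6]
gripper_width: 43.7
at [ 473.1 -271.7   59.8] [-1.799e+02 -1.000e-01 -4.500e+00] -> [ 472.2 -271.9   20. ] dist 39.8 rot [-0.1 -0.1 -0.1] n 2 F [0.5 0.6 0.6] w 43.7
[[1.0, -0.5, 0.2, 19.9, 0.0, -0.1, -0.1], [1.0, -0.5, 0.1, 19.9, 0.0, -0.1, -0.1]]
```

```bash
sleep 1
```

```text
(no output)
```

View pics/w4.png

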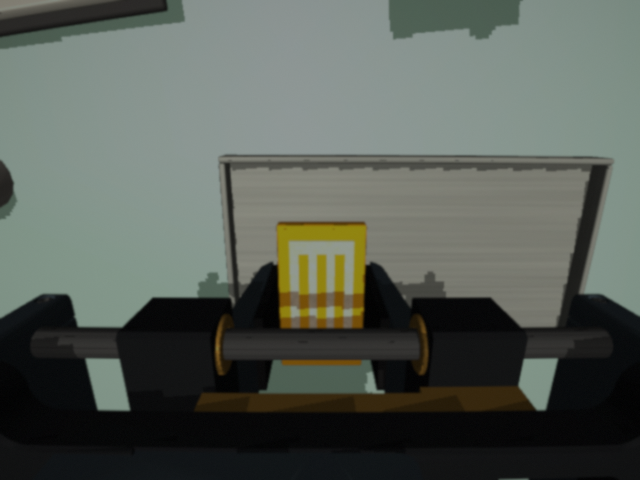

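```bash
python3 -m creep '[[1,-1,5,15,0,0,0],[1,0,0,15,0,0,0],[1,0,0,10,0,0,0],[1,0,0,0,0,0,0]]'; python3 plan.py tray 0 50 7 1 20
```

```text
time_s: 8.57
ee_pos: [470.2, -276.8, 18.8]
ee_rot: [-179.9, 0.1, -4.6]
force: [1.2, 0.1, -0.3]
gripper_width: 43.9
at [ 470.2 -276.8   18.8] [-1.799e+02  1.000e-01 -4.600e+00] -> [ 471.8 -276.8    7. ] dist 11.9 rot [-0.1  0.1 -0.2] n 1 F [ 1.2  0.1 -0.3] w 43.9
[[1.0, 1.7, 0.0, 11.8, -0.1, 0.1, -0.2]]
```

```bash
python3 -m creep '[[1,1,0,8,0,0,0],[1,0,0,2,0,0,0],[1,0,0,1,0,0,0],[1,0,0,0,0,0,0]]'; python3 plan.py tray 0 50 6 1 20
```

```text
time_s: 9.07
ee_pos: [472.1, -277.5, 9.2]
ee_rot: [180.0, -0.1, -4.6]
force: [0.4, 0.4, -0.3]
gripper_width: 43.8
at [ 472.1 -277.5    9.2] [ 1.8e+02 -1.0e-01 -4.6e+00] -> [ 471.8 -276.8    6. ] dist 3.3 rot [ 0.  -0.1 -0.2] n 1 F [ 0.4  0.4 -0.3] w 43.8
[[1.0, -0.3, -0.7, 3.2, 0.0, -0.1, -0.2]]
```

```bash
python3 -m creep '[[1,0,-0.5,1.5,0,0,0],[1,0,0,1,0,0,0],[1,0,0,0,0,0,0]]'; python3 -m creep '[[1,0,0,0.7,0,0,0],[1,0,0,0,0,0,0]]'
```

```text
time_s: 9.45
ee_pos: [472.0, -276.9, 6.6]
ee_rot: [-180.0, -0.0, -4.6]
force: [0.8, -0.6, -0.3]
gripper_width: 43.3
time_s: 9.7
ee_pos: [472.0, -277.0, 5.9]
ee_rot: [-180.0, -0.0, -4.6]
force: [-0.2, 0.1, -0.0]
gripper_width: 43.6
```

```bash
python3 -m creep '[[1,0,0,0.5,0,0,0],[1,0,0,0,0,0,0],[0.4,0,0,0,0,0,0],[0.4,0,0,0,0,0,0],[0.4,0,0,0,0,0,0]]'; python3 -m creep '[[0.4,0,0,-15,0,0,0],[0.4,0,0,-35,0,0,0],[0.2,0,0,-50,0,0,0],[0.2,0,0,-30,0,0,0]]'; python3 - <<'E'
from h import *
f=grab_frame("wrist");cv2.imwrite("pics/w5.png",f["frame"][:,:,::-1])
g=grab_frame("top");rects(g);print();g=grab_frame("scene");rects(g)
E
python3 plan.py down 445 34 60 15.4 0 40
```

```text
time_s: 10.32
ee_pos: [472.1, -277.0, 5.5]
ee_rot: [180.0, -0.1, -4.6]
force: [-0.1, 0.3, -0.1]
gripper_width: 54.5
time_s: 10.82
ee_pos: [472.9, -277.5, 139.1]
ee_rot: [179.9, -0.3, -4.6]
force: [0.9, -0.1, -0.1]
gripper_width: 71.3
blue pix [331. 262.] ctr 445.2 31.9 size 77.6 41.2 long-axis deg 15.4
blue pix [288. 250.] ctr 476.6 143.4 size 77.4 40.7 long-axis deg -20.3
blue pix [184. 196.] ctr 613.1 418.8 size 55.3 35.9 long-axis deg 67.1
blue pix [483. 175.] ctr 677.5 -377.1 size 101.2 87.3 long-axis deg -89.2
yel pix [ 20. 123.] ctr 805.3 863.0 size 259.3 39.2 long-axis deg 0.6

blue pix [413. 347.] ctr 480.4 313.7 size 105.6 83.1 long-axis deg 1.3
blue pix [359. 300.] ctr 476.5 147.2 size 80.1 45.8 long-axis deg -20.8
blue pix [333. 265.] ctr 445.1 35.8 size 81.3 43.6 long-axis deg 15.3
blue pix [153. 220.] ctr 657.1 -389.3 size 138.3 103.2 long-axis deg -88.2
yel pix [141. 205.] ctr 650.0 -457.4 size 74.6 25.6 long-axis deg -87.2
yel pix [238. 204.] ctr 470.2 -278.6 size 82.8 47.2 long-axis deg -2.5
yel pix [ 57. 166.] ctr 769.7 -764.8 size 291.1 246.2 long-axis deg 43.0
at [ 472.9 -277.6  137.9] [179.9  -0.3  -4.6] -> [445.  34.  60.] dist 322.4 rot [  0.2  -0.3 -20. ] n 9 F [-0.4  0.8  0. ] w 72.8
[[0.0, -5.9, -34.3, 8.5, 0.0, 0.0, -2.2], [0.0, -4.6, -34.5, 8.6, 0.0, 0.0, -2.2], [0.0, -3.2, -34.6, 8.6, 0.0, 0.0, -2.2], [0.0, -1.9, -34.7, 8.6, 0.0, 0.0, -2.2], [0.0, -0.5, -34.8, 8.6, 0.0, 0.0, -2.2]]
[[0.0, 0.8, -34.8, 8.6, 0.0, 0.0, -2.2], [0.0, 2.2, -34.7, 8.6, 0.0, 0.0, -2.2], [0.0, 3.5, -34.6, 8.6, 0.0, 0.0, -2.2], [0.0, 4.9, -34.4, 8.6, 0.0, 0.0, -2.2]]
```

```bash
sleep 1
```

```text
(no output)
```

View pics/w5.png

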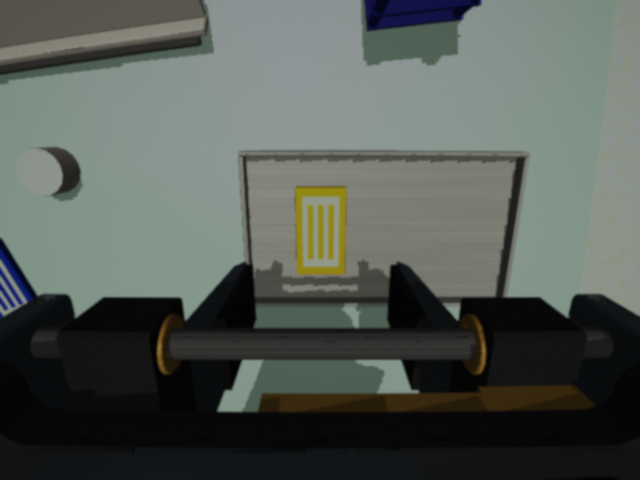

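```bash
python3 -m creep '[[0,-6,-34.5,8.5,0,0,-2.2],[0,-4.5,-34.5,8.5,0,0,-2.2],[0,-3,-34.5,8.5,0,0,-2.2],[0,-2,-34.5,8.5,0,0,-2.2],[0,-0.5,-35,8.5,0,0,-2.2]]'; python3 -m creep '[[0,1,-35,8.5,0,0,-2.2],[0,2,-35,8.5,0,0,-2.2],[0,3.5,-34.5,8.5,0,0,-2.2],[0,5,-34.5,8.5,0,0,-2.2],[0,0,0,0,0,0,0]]'; python3 plan.py down 445 34 60 15.4 0 40;python3 - <<'E'
from h import *
f=grab_frame("wrist");cv2.imwrite("pics/w6.png",f["frame"][:,:,::-1]);rects(f)
E
```

```text
time_s: 11.6
ee_pos: [455.1, -102.4, 91.6]
ee_rot: [-180.0, 0.1, 6.5]
force: [0.2, 0.1, 0.4]
gripper_width: 91.4
time_s: 12.22
ee_pos: [442.4, 36.8, 57.5]
ee_rot: [-180.0, 0.2, 15.4]
force: [-0.2, -1.3, 1.1]
gripper_width: 91.7
at [442.4  36.8  57.5] [-180.     0.2   15.4] -> [445.  34.  60.] dist 4.6 rot [-0.   0.2  0. ] n 1 F [-0.2 -1.3  1.1] w 91.7
[[0.0, 1.7, 3.4, -2.5, 0.0, 0.2, 0.0]]
blue pix [326. 256.] ctr 444.2 33.6 size 79.7 43.3 long-axis deg 15.1
blue pix [168. 165.] ctr 475.7 144.8 size 79.8 43.9 long-axis deg -20.6
yel pix [119. 347.] ctr 337.8 160.9 size 35.9 5.5 long-axis deg 4.4
```

```bash
sleep 1
```

```text
(no output)
```

View pics/w6.png

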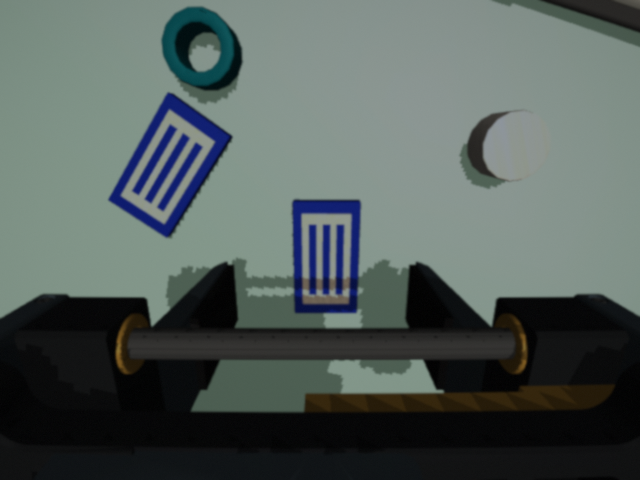

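```bash
python3 -m creep '[[0,1.5,3,20,0,0,0],[0,0,0,20,0,0,0],[0,0,0,10,0,0,0],[0,0,0,0,0,0,0]]'; python3 plan.py down 444.6 33.6 2 15.2 0 40
```

```text
time_s: 12.78
ee_pos: [446.1, 32.3, 8.4]
ee_rot: [180.0, 0.0, 15.2]
force: [0.8, -0.0, 0.6]
gripper_width: 90.9
at [446.1  32.3   8.4] [180.    0.   15.2] -> [444.6  33.6   2. ] dist 6.7 rot [ 0.  0. -0.] n 1 F [ 0.8 -0.   0.6] w 90.9
[[0.0, -1.1, -1.7, 6.4, 0.0, 0.0, 0.0]]
```

```bash
python3 -m creep '[[0,-1,-1.5,4,0,0,0],[0,0,0,1.5,0,0,0],[0,0,0,0,0,0,0]]'; python3 plan.py down 444.6 33.6 2 15.2 0 40; python3 -m creep '[[1,0,0,0,0,0,0],[1,0,0,0,0,0,0],[1,0,0,0,0,0,0],[1,0,0,0,0,0,0],[1,0,0,0,0,0,0]]' 35;  python3 -m creep '[[1,0,0,0,0,0,0],[1,0,0,0,0,0,0]]'
```

```text
time_s: 13.15
ee_pos: [445.3, 34.2, 3.6]
ee_rot: [180.0, -0.1, 15.3]
force: [0.7, -0.0, -0.2]
gripper_width: 91.3
at [445.3  34.2   3.6] [ 1.80e+02 -1.00e-01  1.53e+01] -> [444.6  33.6   2. ] dist 1.8 rot [ 0.  -0.1  0.1] n 1 F [ 0.7 -0.  -0.2] w 91.3
[[0.0, -0.9, 0.3, 1.6, 0.0, -0.1, 0.1]]
time_s: 13.78
ee_pos: [445.2, 34.1, 3.4]
ee_rot: [180.0, -0.0, 15.2]
force: [0.1, 0.0, 0.1]
gripper_width: 44.1
time_s: 14.02
ee_pos: [445.2, 34.1, 3.4]
ee_rot: [180.0, -0.0, 15.2]
force: [-0.5, -1.1, 0.2]
gripper_width: 43.1
```

```bash
python3 -m creep '[[1,0,0,-15,0,0,0],[1,0,0,-30,0,0,0],[1,0,0,-30,0,0,0],[1,0,0,-20,0,0,0],[1,0,0,0,0,0,0]]'; python3 plan.py slope 42 -42.5 90 1 20
```

```text
time_s: 14.65
ee_pos: [446.1, 34.1, 99.5]
ee_rot: [179.9, -0.2, 15.2]
force: [0.3, 0.0, 0.1]
gripper_width: 43.5
at [446.1  34.1  99.5] [179.9  -0.2  15.2] -> [607.9 -67.9 108.3] dist 191.5 rot [-5.3 44.5 12.8] n 10 F [0.3 0.  0.1] w 43.5
[[1.0, 12.9, 14.1, -0.8, -0.5, 4.5, 1.3], [1.0, 13.3, 13.8, 0.3, -0.5, 4.5, 1.3], [1.0, 13.5, 13.5, 1.5, -0.5, 4.5, 1.3], [1.0, 13.6, 13.2, 2.7, -0.5, 4.5, 1.3], [1.0, 13.7, 12.8, 3.9, -0.5, 4.5, 1.3]]
[[1.0, 13.6, 12.5, 5.0, -0.5, 4.5, 1.3], [1.0, 13.5, 12.1, 6.2, -0.5, 4.5, 1.3], [1.0, 13.2, 11.8, 7.3, -0.5, 4.5, 1.3], [1.0, 12.8, 11.4, 8.5, -0.5, 4.5, 1.3], [1.0, 12.4, 11.0, 9.6, -0.5, 4.5, 1.3]]
```

```bash
python3 -m creep '[[1,13,14,-1,-0.5,4.5,1.3],[1,13.5,14,0,-0.5,4.5,1.3],[1,13.5,13.5,1.5,-0.5,4.5,1.3],[1,13.5,13,2.5,-0.5,4.5,1.3],[1,13.5,13,4,-0.5,4.5,1.3]]';python3 -m creep '[[1,13.5,12.5,5,-0.5,4.5,1.3],[1,13.5,12,6,-0.5,4.5,1.3],[1,13,12,7.5,-0.5,4.5,1.3],[1,13,11.5,8.5,-0.5,4.5,1.3],[1,12.5,11,9.5,-0.5,4.5,1.3]]'; python3 -m creep '[[1,0,0,0,0,0,0]]'; python3 plan.py slope 42 -42.5 90 1 20
```

```text
time_s: 15.28
ee_pos: [525.5, -17.4, 101.7]
ee_rot: [178.7, -22.6, 8.9]
force: [-0.1, 0.4, -0.1]
gripper_width: 43.5
time_s: 15.9
ee_pos: [579.1, -38.7, 103.6]
ee_rot: [-178.6, -37.5, 4.3]
force: [0.2, 0.2, 0.5]
gripper_width: 43.4
time_s: 16.02
ee_pos: [578.8, -38.6, 103.4]
ee_rot: [-178.6, -37.4, 4.1]
force: [-0.5, 0.1, 0.1]
gripper_width: 43.7
at [578.8 -38.6 103.4] [-178.6  -37.4    4.1] -> [607.9 -67.9 108.3] dist 41.6 rot [-3.   7.6  1.7] n 3 F [-0.5  0.1  0.1] w 43.7
[[1.0, 8.1, 10.5, 3.9, -1.0, 2.5, 0.6], [1.0, 8.0, 10.4, 4.4, -1.0, 2.5, 0.6], [1.0, 7.9, 10.2, 5.0, -1.0, 2.5, 0.6]]
```

```bash
python3 -m creep '[[1,6,8,3,-0.8,2,0.5],[1,6,8,3,-0.8,2,0.5],[1,6,8,3.5,-0.8,2,0.5],[1,6,8,3.5,-0.8,2,0.5],[1,0,0,0,0,0,0]]'; python3 plan.py slope 42 -42.5 50 1 20;python3 -c "
from workcell import state;s=state();print(s['qpos'].round(1))"
```

```text
time_s: 16.65
ee_pos: [607.4, -67.3, 109.4]
ee_rot: [-179.8, -45.3, 1.5]
force: [0.6, 0.5, -1.2]
gripper_width: 43.1
at [607.4 -67.3 109.4] [-179.8  -45.3    1.5] -> [636.2 -67.   80.1] dist 41.2 rot [-0.1 -0.3 -0.1] n 3 F [ 0.6  0.5 -1.2] w 43.1
[[1.0, -0.2, 0.2, 13.7, 0.0, -0.1, 0.0], [1.0, -0.2, 0.2, 13.7, 0.0, -0.1, 0.0], [1.0, -0.1, 0.2, 13.7, 0.0, -0.1, 0.0]]
[-13.2  16.5 130.1 135.4  15.1 -56.9]
```

```bash
python3 -m creep '[[1,0,0,14,0,-0.1,0],[1,0,0,14,0,-0.1,0],[1,0,0,13,0,-0.1,0],[1,0,0,0,0,0,0]]'; python3 plan.py slope 44 -42.5 12 1 20
python3 - <<'E'
from h import *
f=grab_frame("wrist");cv2.imwrite("pics/w7.png",f["frame"][:,:,::-1])
E
```

```text
time_s: 17.15
ee_pos: [637.3, -66.0, 81.0]
ee_rot: [-179.9, -45.0, 1.6]
force: [-0.3, 0.3, -0.3]
gripper_width: 43.2
at [637.3 -66.   81. ] [-179.9  -45.     1.6] -> [664.5 -66.2  54.6] dist 37.9 rot [-0.1 -0.  -0.1] n 2 F [-0.3  0.3 -0.3] w 43.2
[[1.0, 0.3, 0.5, 19.0, 0.0, 0.0, 0.0], [1.0, 0.3, 0.5, 19.0, 0.0, 0.0, 0.0]]
```

```bash
sleep 1
```

```text
(no output)
```

View pics/w7.png

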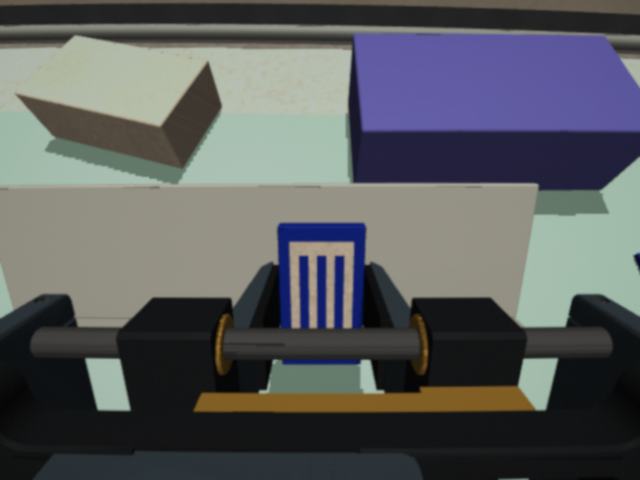

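```bash
python3 -m creep '[[1,0.5,0.5,14,0,0,0],[1,0.5,0,14,0,0,0],[1,0,0,9,0,0,0],[1,0,0,0,0,0,0]]'; python3 plan.py slope 44 -42.5 4 1 20
```

```text
time_s: 17.7
ee_pos: [664.4, -66.2, 55.9]
ee_rot: [-179.9, -45.1, 1.6]
force: [-0.1, 0.7, -0.2]
gripper_width: 43.4
at [664.4 -66.2  55.9] [-179.9  -45.1    1.6] -> [670.1 -66.   48.9] dist 9.0 rot [-0.  -0.1 -0.1] n 1 F [-0.1  0.7 -0.2] w 43.4
[[1.0, -0.8, 0.0, 8.9, 0.0, -0.1, -0.1]]
```

```bash
python3 -m creep '[[1,0,0,4,0,0,0],[1,0,0,3,0,0,0],[1,0,0,0,0,0,0]]'; python3 plan.py slope 44 -42.5 4 1 20;python3 -m creep '[[1,0,0,1.5,0,0,0],[1,0,0,0,0,0,0]]'; python3 plan.py slope 44 -42.5 3.4 1 20
```

```text
time_s: 18.08
ee_pos: [669.4, -66.2, 51.6]
ee_rot: [-179.9, -45.2, 1.6]
force: [-0.1, 0.4, -0.3]
gripper_width: 43.5
at [669.4 -66.2  51.6] [-179.9  -45.2    1.6] -> [670.1 -66.   48.9] dist 2.7 rot [-0.  -0.2 -0.1] n 1 F [-0.1  0.4 -0.3] w 43.5
[[1.0, -1.3, -0.1, 2.4, 0.0, -0.2, -0.1]]
time_s: 18.32
ee_pos: [670.4, -66.2, 50.5]
ee_rot: [-179.9, -45.2, 1.6]
force: [0.0, 0.3, -0.3]
gripper_width: 43.3
at [670.4 -66.2  50.5] [-179.9  -45.2    1.6] -> [670.6 -66.   48.5] dist 2.0 rot [-0.  -0.2 -0.1] n 1 F [ 0.   0.3 -0.3] w 43.3
[[1.0, -1.3, -0.2, 1.6, 0.0, -0.2, -0.1]]
```

```bash
python3 -m creep '[[1,-1.5,0,0.7,0,0,0],[1,-1,0,0.5,0,0,0],[1,0,0,0,0,0,0]]';python3 -m creep '[[1,-1,0,0,0,0,0],[1,0,0,0,0,0,0]]'; python3 plan.py slope 40.7 -42.5 3.4 1 20
```

```text
time_s: 18.7
ee_pos: [669.4, -66.2, 48.1]
ee_rot: [-179.9, -45.2, 1.6]
force: [-1.5, -0.2, 1.8]
gripper_width: 43.3
time_s: 18.95
ee_pos: [669.4, -66.3, 48.1]
ee_rot: [-179.9, -45.3, 1.6]
force: [-1.6, 0.0, 5.8]
gripper_width: 43.8
at [669.4 -66.3  48.1] [-179.9  -45.3    1.6] -> [668.2 -66.1  46.2] dist 2.3 rot [-0.  -0.3 -0.1] n 1 F [-1.6  0.   5.8] w 43.8
[[1.0, -2.2, -0.2, 0.5, 0.0, -0.3, -0.1]]
```

```bash
python3 -m creep '[[0.4,0,0,0,0,0,0],[0.4,0,0,0,0,0,0],[0.4,0,0,0,0,0,0]]'; python3 -m creep '[[0.4,0,0,-10,0,0,0],[0.4,0,0,-30,0,0,0],[0.4,0,0,-40,0,0,0],[0.3,0,0,0,0,0,0]]'; python3 - <<'E'
from h import *
from plan import sl
f=grab_frame("wrist");im=f["frame"][:,:,::-1].copy()
y=-42.5
P=[sl(p) for p in((80,y+22,8),(80,y-22,8),(0,y-22,8),(0,y+22,8))]
u=proj(f,P);print(u.round(1))
cv2.imwrite("pics/w8r.png",cv2.resize(im[150:350,200:460],None,fx=3,fy=3))
cv2.polylines(im,[(u*16).astype(int)],True,(0,0,255),1,cv2.LINE_AA,4)
cv2.imwrite("pics/w8.png",cv2.resize(im[150:350,200:460],None,fx=3,fy=3))
E
```

```text
time_s: 19.32
ee_pos: [668.5, -66.2, 46.7]
ee_rot: [-179.9, -45.1, 1.6]
force: [-0.3, 0.3, -0.6]
gripper_width: 54.4
time_s: 19.82
ee_pos: [611.0, -68.1, 105.7]
ee_rot: [180.0, -45.3, 1.7]
force: [0.4, 0.2, 0.5]
gripper_width: 62.2
[[289.2 198.6]
 [350.5 198.6]
 [348.1 300. ]
 [291.9 300. ]]
```

```bash
sleep 1
```

```text
(no output)
```

View pics/w8.png

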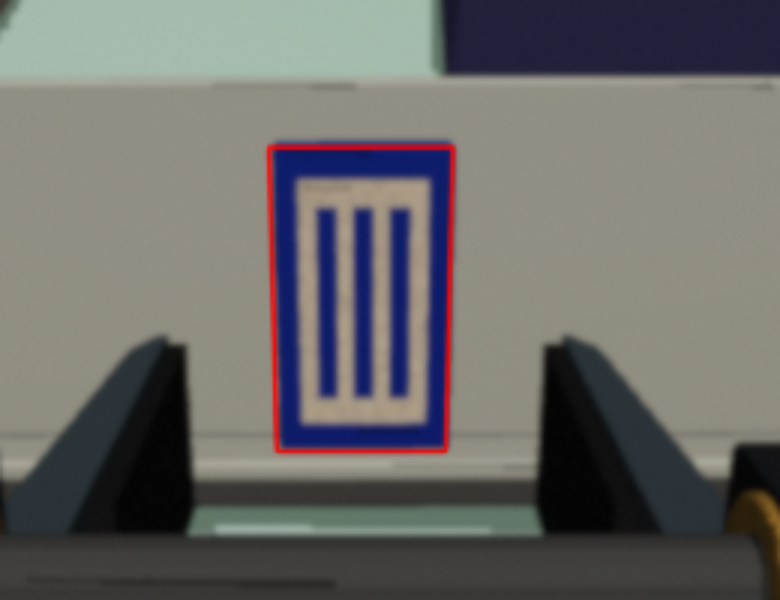

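View pics/w8r.png

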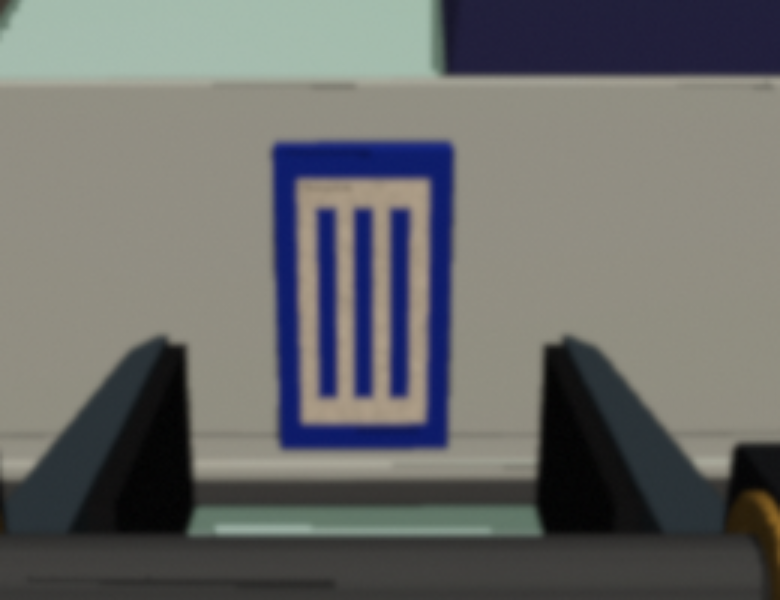

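```bash
python3 - <<'E'
from h import *
g=grab_frame("top");rects(g)
E
python3 plan.py down 476 145 100 -20.5 0 14
```

```text
blue pix [234. 253.] ctr 468.7 290.1 size 75.5 38.9 long-axis deg 0.3
blue pix [288. 250.] ctr 476.6 143.4 size 77.4 40.7 long-axis deg -20.3
blue pix [184. 196.] ctr 613.4 418.8 size 54.9 36.5 long-axis deg 65.9
blue pix [371. 174.] ctr 679.5 -73.5 size 73.7 43.6 long-axis deg -3.8
blue pix [484. 175.] ctr 677.5 -377.1 size 101.2 87.3 long-axis deg -89.2
yel pix [449. 252.] ctr 473.4 -279.0 size 79.9 44.7 long-axis deg -4.5
yel pix [ 20. 123.] ctr 805.3 862.9 size 259.3 39.1 long-axis deg 0.6
at [612.3 -68.1 104.1] [-179.9  -45.2    1.6] -> [476. 145. 100.] dist 253.0 rot [ -8.8 -44.6  20.9] n 19 F [ 0.5  0.  -0.1] w 63.7
[[0.0, -5.0, -11.4, -4.7, -0.5, -2.3, 1.1], [0.0, -5.4, -11.3, -4.6, -0.5, -2.3, 1.1], [0.0, -5.8, -11.1, -4.4, -0.5, -2.3, 1.1], [0.0, -6.2, -11.0, -4.3, -0.5, -2.3, 1.1], [0.0, -6.6, -10.8, -4.1, -0.5, -2.3, 1.1]]
[[0.0, -6.9, -10.7, -3.9, -0.5, -2.3, 1.1], [0.0, -7.3, -10.5, -3.7, -0.5, -2.3, 1.1], [0.0, -7.7, -10.3, -3.5, -0.5, -2.3, 1.1], [0.0, -8.0, -10.1, -3.3, -0.5, -2.3, 1.1], [0.0, -8.3, -10.0, -3.0, -0.5, -2.3, 1.1]]
[[0.0, -8.6, -9.8, -2.7, -0.5, -2.3, 1.1], [0.0, -8.9, -9.6, -2.5, -0.5, -2.3, 1.1], [0.0, -9.2, -9.4, -2.2, -0.5, -2.3, 1.1], [0.0, -9.4, -9.2, -1.9, -0.5, -2.3, 1.1], [0.0, -9.7, -9.0, -1.5, -0.5, -2.3, 1.1]]
[[0.0, -9.9, -8.8, -1.2, -0.5, -2.3, 1.1], [0.0, -10.1, -8.6, -0.9, -0.5, -2.3, 1.1], [0.0, -10.3, -8.4, -0.5, -0.5, -2.3, 1.1], [0.0, -10.5, -8.2, -0.2, -0.5, -2.3, 1.1]]
```

```bash
python3 -m creep '[[0,-5,-11.5,-4.5,-0.5,-2.3,1.1],[0,-5.5,-11.5,-4.5,-0.5,-2.3,1.1],[0,-6,-11,-4.5,-0.5,-2.3,1.1],[0,-6,-11,-4,-0.5,-2.3,1.1],[0,-6.5,-11,-4,-0.5,-2.3,1.1]]'; python3 -m creep '[[0,-7,-10.5,-4,-0.5,-2.3,1.1],[0,-7.5,-10.5,-3.5,-0.5,-2.3,1.1],[0,-7.5,-10.5,-3.5,-0.5,-2.3,1.1],[0,-8,-10,-3.5,-0.5,-2.3,1.1],[0,-8.5,-10,-3,-0.5,-2.3,1.1]]'; python3 -m creep '[[0,-8.5,-10,-2.5,-0.5,-2.3,1.1],[0,-9,-9.5,-2.5,-0.5,-2.3,1.1],[0,-9,-9.5,-2,-0.5,-2.3,1.1],[0,-9.5,-9,-2,-0.5,-2.3,1.1],[0,-9.5,-9,-1.5,-0.5,-2.3,1.1]]'; python3 -m creep '[[0,-10,-9,-1,-0.5,-2.3,1.1],[0,-10,-8.5,-1,-0.5,-2.3,1.1],[0,-10.5,-8.5,-0.5,-0.5,-2.3,1.1],[0,-10.5,-8,0,-0.5,-2.3,1.1],[0,0,0,0,0,0,0]]';python3 plan.py down 476 145 60 -20.5 0 20
```

```text
time_s: 20.55
ee_pos: [586.3, -25.4, 97.6]
ee_rot: [-177.4, -36.9, -3.0]
force: [0.3, -0.5, -0.6]
gripper_width: 90.9
time_s: 21.18
ee_pos: [563.7, 11.0, 93.6]
ee_rot: [-175.7, -30.2, -6.0]
force: [-0.5, 0.1, -0.3]
gripper_width: 90.7
time_s: 21.8
ee_pos: [523.5, 63.7, 86.7]
ee_rot: [-176.1, -18.4, -11.1]
force: [0.9, -0.8, 0.4]
gripper_width: 90.9
time_s: 22.42
ee_pos: [491.5, 105.6, 80.8]
ee_rot: [-177.1, -9.0, -15.0]
force: [-0.0, 0.2, -0.6]
gripper_width: 91.4
at [491.5 105.6  80.8] [-177.1   -9.   -15. ] -> [476. 145.  60.] dist 47.2 rot [-3.3 -8.9  5.7] n 3 F [-0.   0.2 -0.6] w 91.4
[[0.0, -9.4, -11.0, 6.1, -1.1, -3.0, 1.9], [0.0, -9.4, -10.8, 6.4, -1.1, -3.0, 1.9], [0.0, -9.4, -10.7, 6.7, -1.1, -3.0, 1.9]]
```

```bash
python3 -m creep '[[0,-9.5,-11,6,-1.1,-3,1.9],[0,-9.5,-11,6.5,-1.1,-3,1.9],[0,-9.5,-10.5,6.5,-1.1,-3,1.9],[0,0,0,0,0,0,0]]';python3 plan.py down 476 145 60 -20.5 0 20;python3 - <<'E'
from h import *
f=grab_frame("wrist");cv2.imwrite("pics/w9.png",f["frame"][:,:,::-1]);rects(f)
E
```

```text
time_s: 22.92
ee_pos: [475.9, 144.5, 60.0]
ee_rot: [180.0, 0.0, -20.5]
force: [-0.0, 0.2, 0.2]
gripper_width: 91.5
at [475.9 144.5  60. ] [180.    0.  -20.5] -> [476. 145.  60.] dist 0.5 rot [0. 0. 0.] n 1 F [-0.   0.2  0.2] w 91.5
[[0.0, -0.1, -0.5, 0.0, 0.0, 0.0, 0.0]]
blue pix [152. 313.] ctr 479.6 271.5 size 17.7 6.4 long-axis deg -18.5
blue pix [119. 291.] ctr 506.6 287.3 size 41.3 14.5 long-axis deg 69.9
blue pix [320. 256.] ctr 476.0 145.1 size 79.3 43.2 long-axis deg -20.7
yel pix [523. 350.] ctr 356.2 28.4 size 37.7 5.0 long-axis deg -11.9
```

```bash
sleep 1
```

```text
(no output)
```

View pics/w9.png

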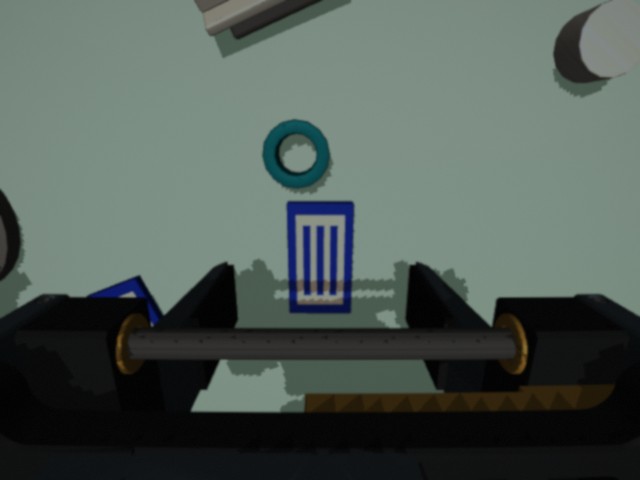

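```bash
python3 -m creep '[[0,0,-0.5,20,0,0,0],[0,0,0,20,0,0,0],[0,0,0,10,0,0,0],[0,0,0,4,0,0,0],[0,0,0,0,0,0,0]]'; python3 plan.py down 476 145 2.5 -20.5 0 20
```

```text
time_s: 23.6
ee_pos: [475.9, 144.6, 7.4]
ee_rot: [-180.0, -0.0, -20.5]
force: [0.3, -0.6, 0.7]
gripper_width: 91.9
at [475.9 144.6   7.4] [-180.    -0.   -20.5] -> [476.  145.    2.5] dist 4.9 rot [-0. -0. -0.] n 1 F [ 0.3 -0.6  0.7] w 91.9
[[0.0, 0.0, -0.4, 4.9, 0.0, 0.0, 0.0]]
```

```bash
python3 -m creep '[[0,0,-0.4,3,0,0,0],[0,0,0,2,0,0,0],[0,0,0,0,0,0,0],[1,0,0,0,0,0,0],[1,0,0,0,0,0,0]]' 35;  python3 -m creep '[[1,0,0,0,0,0,0],[1,0,0,0,0,0,0],[1,0,0,0,0,0,0],[1,0,0,0,0,0,0],[1,0,0,0,0,0,0]]'
```

```text
time_s: 24.22
ee_pos: [475.9, 145.1, 2.2]
ee_rot: [-180.0, -0.0, -20.5]
force: [-0.9, -0.7, 0.1]
gripper_width: 74.0
time_s: 24.85
ee_pos: [475.8, 145.1, 2.1]
ee_rot: [-180.0, -0.0, -20.5]
force: [0.2, -0.4, 0.7]
gripper_width: 43.7
```

```bash
python3 -m creep '[[1,0,0,-15,0,0,0],[1,0,0,-30,0,0,0],[1,0,0,-30,0,0,0],[1,0,0,-25,0,0,0],[1,0,0,0,0,0,0]]'; python3 plan.py slope 43 42.5 80 1 15
```

```text
time_s: 25.48
ee_pos: [477.3, 145.5, 104.7]
ee_rot: [-179.8, -0.3, -20.5]
force: [-0.0, -0.0, -0.6]
gripper_width: 43.5
at [477.3 145.5 104.7] [-179.8   -0.3  -20.5] -> [613.2  17.3 102. ] dist 186.8 rot [  8.6  44.1 -21.1] n 13 F [-0.  -0.  -0.6] w 43.5
[[1.0, 13.2, 5.6, 0.3, 0.7, 3.4, -1.6], [1.0, 13.0, 5.9, 1.0, 0.7, 3.4, -1.6], [1.0, 12.8, 6.3, 1.7, 0.7, 3.4, -1.6], [1.0, 12.5, 6.7, 2.3, 0.7, 3.4, -1.6], [1.0, 12.1, 7.1, 3.0, 0.7, 3.4, -1.6]]
[[1.0, 11.7, 7.5, 3.6, 0.7, 3.4, -1.6], [1.0, 11.3, 7.8, 4.2, 0.7, 3.4, -1.6], [1.0, 10.8, 8.2, 4.8, 0.7, 3.4, -1.6], [1.0, 10.3, 8.6, 5.3, 0.7, 3.4, -1.6], [1.0, 9.7, 8.9, 5.8, 0.7, 3.4, -1.6]]
[[1.0, 9.1, 9.2, 6.2, 0.7, 3.4, -1.6], [1.0, 8.4, 9.6, 6.6, 0.7, 3.4, -1.6], [1.0, 7.7, 9.9, 7.0, 0.7, 3.4, -1.6]]
```

```bash
python3 -m creep '[[1,13,5.5,0.5,0.7,3.4,-1.6],[1,13,6,1,0.7,3.4,-1.6],[1,13,6.5,1.5,0.7,3.4,-1.6],[1,12.5,6.5,2.5,0.7,3.4,-1.6],[1,12,7,3,0.7,3.4,-1.6]]'; python3 -m creep '[[1,11.5,7.5,3.5,0.7,3.4,-1.6],[1,11.5,8,4,0.7,3.4,-1.6],[1,11,8,5,0.7,3.4,-1.6],[1,10.5,8.5,5.5,0.7,3.4,-1.6],[1,9.5,9,6,0.7,3.4,-1.6]]'; python3 -m creep '[[1,9,9,6,0.7,3.4,-1.6],[1,8.5,9.5,6.5,0.7,3.4,-1.6],[1,7.5,10,7,0.7,3.4,-1.6],[1,0,0,0,0,0,0]]'; python3 plan.py slope 43 42.5 80 1 15
```

```text
time_s: 26.1
ee_pos: [527.3, 95.5, 99.6]
ee_rot: [-177.7, -17.2, -12.8]
force: [-0.5, -0.5, -1.4]
gripper_width: 43.8
time_s: 26.72
ee_pos: [579.8, 46.3, 98.0]
ee_rot: [-177.6, -34.5, -4.7]
force: [1.0, -1.0, 0.1]
gripper_width: 43.8
time_s: 27.22
ee_pos: [620.2, 29.1, 138.9]
ee_rot: [178.8, -41.0, 1.1]
force: [-0.3, 1.0, -1.5]
gripper_width: 43.5
at [620.2  29.1 138.9] [178.8 -41.    1.1] -> [613.2  17.3 102. ] dist 39.4 rot [ 1.6  4.  -0.4] n 3 F [-0.3  1.  -1.5] w 43.5
[[1.0, -9.9, 3.7, 7.8, 0.5, 1.3, -0.1], [1.0, -10.1, 3.8, 7.5, 0.5, 1.3, -0.1], [1.0, -10.3, 3.8, 7.2, 0.5, 1.3, -0.1]]
```

```bash
python3 -m creep '[[1,-7.5,3,5.5,0.4,1,-0.1],[1,-7.5,3,5.5,0.4,1,-0.1],[1,-7.5,3,5.5,0.4,1,-0.1],[1,-7.5,3,5.5,0.4,1,-0.1],[1,0,0,0,0,0,0]]'; python3 plan.py slope 43 42.5 50 1 15;python3 -c "
from workcell import state;s=state();print(s['qpos'].round(1))"
```

```text
time_s: 27.85
ee_pos: [619.0, 28.0, 140.5]
ee_rot: [178.3, -41.1, 1.8]
force: [0.5, -0.5, -1.1]
gripper_width: 43.6
at [619.   28.  140.5] [178.3 -41.1   1.8] -> [634.4  17.9  80.8] dist 62.5 rot [1.6 3.9 0.1] n 5 F [ 0.5 -0.5 -1.1] w 43.6
[[1.0, -5.6, 1.8, 11.0, 0.3, 0.8, 0.0], [1.0, -5.7, 1.8, 11.0, 0.3, 0.8, 0.0], [1.0, -5.9, 1.9, 10.9, 0.3, 0.8, 0.0], [1.0, -6.0, 2.0, 10.8, 0.3, 0.8, 0.0], [1.0, -6.2, 2.0, 10.7, 0.3, 0.8, 0.0]]
[  2.8  13.1 124.1 -55.7   2.9 146.5]
```

```bash
python3 -m creep '[[1,0,0,-5,-0.3,-5,0],[1,0,0,-5,-0.3,-5,0],[1,0,0,-5,-0.3,-5,0],[1,0,0,-5,-0.3,-5,0],[1,0,0,0,0,0,0]]'; python3 -c "
from workcell import state;s=state();print(s['qpos'].round(1))";python3 plan.py down 560 -100 140 1 1 25
```

```text
time_s: 28.48
ee_pos: [616.0, 16.6, 156.6]
ee_rot: [176.0, -26.8, 0.5]
force: [0.1, 0.1, -0.5]
gripper_width: 43.6
[  3.3  13.6 111.4 -11.   28.8 102.2]
at [616.   16.6 156.6] [176.  -26.8   0.5] -> [ 560. -100.  140.] dist 130.4 rot [  4.  -26.8  -1.4] n 6 F [ 0.1  0.1 -0.5] w 43.6
[[1.0, -9.7, 19.4, -0.5, 0.7, -4.5, -0.2], [1.0, -9.8, 19.4, 0.1, 0.7, -4.5, -0.2], [1.0, -9.9, 19.4, 0.6, 0.7, -4.5, -0.2], [1.0, -9.9, 19.3, 1.1, 0.7, -4.5, -0.2], [1.0, -9.9, 19.3, 1.7, 0.7, -4.5, -0.2]]
[[1.0, -9.8, 19.3, 2.2, 0.7, -4.5, -0.2]]
```

```bash
python3 -m creep '[[1,-10,19.5,-0.5,0.7,-4.5,-0.2],[1,-10,19.5,0,0.7,-4.5,-0.2],[1,-10,19.5,0.5,0.7,-4.5,-0.2],[1,-10,19.5,1,0.7,-2,-0.2],[1,-5,25,1.5,0.7,0,-0.2]]'; python3 -m creep '[[1,0,25,0,0,0,0],[1,0,25,0,0,0,0],[1,0,0,0,0,0,0]]';python3 plan.py slope 43 -127.5 80 1 15;python3 -c "
from workcell import state;s=state();print(s['qpos'].round(1))"
```

```text
time_s: 29.1
ee_pos: [570.5, -87.5, 141.1]
ee_rot: [179.4, -11.0, 0.8]
force: [-0.4, 0.5, -0.7]
gripper_width: 43.9
time_s: 29.48
ee_pos: [570.9, -138.2, 141.6]
ee_rot: [179.4, -11.0, 0.6]
force: [-0.0, 1.3, -0.8]
gripper_width: 43.8
at [ 570.9 -138.2  141.6] [179.4 -11.    0.6] -> [ 618.2 -152.6  102. ] dist 63.5 rot [ 1.1 34.  -0.8] n 5 F [-0.   1.3 -0.8] w 43.8
[[1.0, 7.8, 2.9, 9.6, 0.2, 6.8, -0.2], [1.0, 6.6, 3.0, 10.5, 0.2, 6.8, -0.2], [1.0, 5.3, 3.0, 11.1, 0.2, 6.8, -0.2], [1.0, 3.9, 3.1, 11.7, 0.2, 6.8, -0.2], [1.0, 2.5, 3.1, 12.0, 0.2, 6.8, -0.2]]
[-16.2  17.5 103.    3.5  48.8  71.2]
```

```bash
python3 -m creep '[[1,6,2.5,6,0.1,4.5,-0.1],[1,6,2.5,7,0.1,4.5,-0.1],[1,5,2.5,7.5,0.1,4.5,-0.1],[1,5,2.5,8,0.1,4.5,-0.1],[1,4,2.5,8,0.1,4.5,-0.1]]';python3 -m creep '[[1,3,1,8,0.1,4.5,-0.1],[1,2,1,8,0.1,4.5,-0.1],[1,1,1,5,0.1,2,-0.1],[1,0,0,0,0,0,0]]';python3 plan.py slope 43 -127.5 80 1 15;python3 -c "
from workcell import state;s=state();print(s['qpos'].round(1))"
```

```text
time_s: 30.1
ee_pos: [608.2, -147.5, 116.9]
ee_rot: [179.7, -33.4, 1.5]
force: [0.5, 1.1, 0.5]
gripper_width: 43.7
time_s: 30.6
ee_pos: [620.6, -143.3, 107.1]
ee_rot: [-179.0, -40.5, 1.7]
force: [0.1, 0.5, 0.3]
gripper_width: 43.5
at [ 620.6 -143.3  107.1] [-179.   -40.5    1.7] -> [ 618.2 -152.6  102. ] dist 10.9 rot [-0.9  4.5 -0.1] n 1 F [0.1 0.5 0.3] w 43.5
[[1.0, -5.3, 9.3, 2.1, -0.9, 4.5, -0.1]]
[-22.6  18.5 122.3  84.5  16.4 -13.3]
```

```bash
python3 -m creep '[[1,-2,3,1,-0.3,1.5,0],[1,-2,3,1,-0.3,1.5,0],[1,-1.5,3,0,-0.3,1.5,0],[1,0,0,0,0,0,0]]';python3 plan.py slope 43 -127.5 50 1 15;python3 -c "
from workcell import state;s=state();print(s['qpos'].round(1))"
```

```text
time_s: 31.1
ee_pos: [618.9, -152.6, 102.9]
ee_rot: [-179.9, -45.1, 1.7]
force: [0.2, -0.1, -0.8]
gripper_width: 43.5
at [ 618.9 -152.6  102.9] [-179.9  -45.1    1.7] -> [ 639.4 -152.    80.8] dist 30.2 rot [-0.1 -0.1 -0. ] n 3 F [ 0.2 -0.1 -0.8] w 43.5
[[1.0, -0.4, 0.0, 10.1, 0.0, 0.0, 0.0], [1.0, -0.4, 0.0, 10.1, 0.0, 0.0, 0.0], [1.0, -0.4, 0.0, 10.1, 0.0, 0.0, 0.0]]
[-24.3  19.6 126.  111.7  19.6 -41.9]
```

```bash
python3 -m creep '[[1,0,0,15,0,0,0],[1,0,0,20,0,0,0],[1,0,0,20,0,0,0],[1,0,0,13,0,0,0],[1,0,0,0,0,0,0]]';python3 plan.py slope 43 -127.5 2.5 1 15;python3 - <<'E'
from h import *
f=grab_frame("wrist");cv2.imwrite("pics/w10.png",f["frame"][:,:,::-1])
E
```

```text
time_s: 31.72
ee_pos: [668.5, -151.0, 55.2]
ee_rot: [-180.0, -45.1, 1.8]
force: [-0.1, 0.1, -0.0]
gripper_width: 43.2
at [ 668.5 -151.    55.2] [-180.   -45.1    1.8] -> [ 673.  -151.    47.2] dist 9.2 rot [-0.1 -0.1  0.1] n 1 F [-0.1  0.1 -0. ] w 43.2
[[1.0, -2.5, 0.1, 8.9, -0.1, -0.1, 0.1]]
```

```bash
sleep 1
```

```text
(no output)
```

View pics/w10.png

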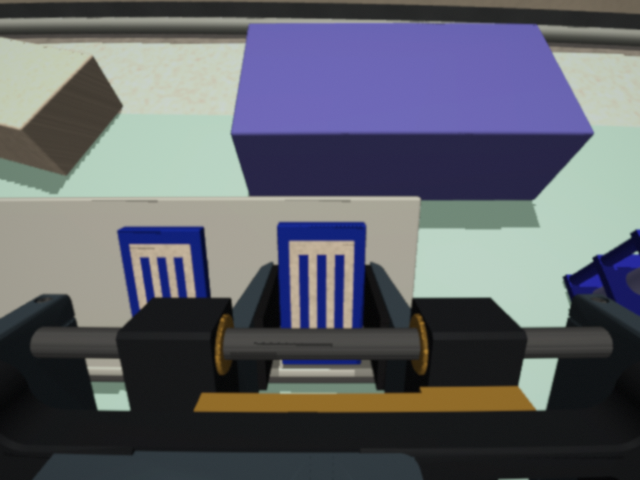

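```bash
python3 -m creep '[[1,-1,0,4,0,0,0],[1,-0.5,0,3,0,0,0],[1,0,0,0,0,0,0]]';python3 plan.py slope 43 -127.5 2 1 15;python3 -m creep '[[1,0,0,1.2,0,0,0],[1,0,0,0,0,0,0]]';python3 plan.py slope 41 -127.5 2 1 15
```

```text
time_s: 32.15
ee_pos: [671.9, -151.7, 49.7]
ee_rot: [180.0, -45.2, 1.8]
force: [0.5, -0.5, -0.4]
gripper_width: 43.1
at [ 671.9 -151.7   49.7] [180.  -45.2   1.8] -> [ 673.4 -151.    46.8] dist 3.3 rot [-0.  -0.2  0. ] n 1 F [ 0.5 -0.5 -0.4] w 43.1
[[1.0, -1.0, -0.6, 3.1, 0.0, -0.2, 0.0]]
time_s: 32.4
ee_pos: [672.8, -151.7, 48.8]
ee_rot: [180.0, -45.2, 1.8]
force: [0.9, 0.6, 0.5]
gripper_width: 43.5
at [ 672.8 -151.7   48.8] [180.  -45.2   1.8] -> [ 671.9 -151.    45.4] dist 3.6 rot [-0.  -0.2  0. ] n 1 F [0.9 0.6 0.5] w 43.5
[[1.0, -3.0, -0.7, 1.8, 0.0, -0.2, 0.0]]
```

```bash
python3 -m creep '[[1,-1,0,1,0,0,0],[1,-0.7,0,0.5,0,0,0],[1,0,0,0,0,0,0]]';python3 -m creep '[[1,-1,0,0,0,0,0],[1,0,0,0,0,0,0]]';python3 plan.py slope 41 -127.5 2 1 15
```

```text
time_s: 32.78
ee_pos: [672.8, -151.7, 47.0]
ee_rot: [180.0, -45.3, 1.8]
force: [-1.6, -0.8, 2.9]
gripper_width: 43.1
time_s: 33.02
ee_pos: [672.7, -151.6, 46.9]
ee_rot: [180.0, -45.4, 1.8]
force: [-1.8, -0.0, 5.0]
gripper_width: 43.2
at [ 672.7 -151.6   46.9] [180.  -45.4   1.8] -> [ 671.9 -151.    45.4] dist 1.8 rot [-0.  -0.4  0.1] n 1 F [-1.8 -0.   5. ] w 43.2
[[1.0, -1.6, -0.6, 0.5, 0.0, -0.4, 0.1]]
```

Contact with face and ledge; release and check.

```bash
python3 -m creep '[[0.4,0,0,0,0,0,0],[0.4,0,0,0,0,0,0],[0.4,0,0,0,0,0,0]]'; python3 -m creep '[[0.4,0,0,-10,0,0,0],[0.4,0,0,-30,0,0,0],[0.4,0,0,-40,0,0,0],[0.3,0,0,0,0,0,0]]'; cat > chk.py <<'E'
import sys
from h import *
from plan import sl
f=grab_frame("wrist");im=f["frame"][:,:,::-1].copy()
for y in map(float,sys.argv[2:]):
    u=proj(f,[sl(p) for p in((80,y+22,8),(80,y-22,8),(0,y-22,8),(0,y+22,8))])
    cv2.polylines(im,[(u*16).astype(int)],True,(0,0,255),1,cv2.LINE_AA,4)
cv2.imwrite("pics/"+sys.argv[1]+".png",im)
g=grab_frame("top");rects(g)
E
python3 chk.py w11 -127.5 -42.5
```

```text
time_s: 33.4
ee_pos: [671.7, -151.6, 45.4]
ee_rot: [180.0, -45.2, 1.8]
force: [-0.8, 0.3, -0.1]
gripper_width: 54.5
time_s: 33.9
ee_pos: [614.3, -153.7, 104.3]
ee_rot: [179.8, -45.3, 1.8]
force: [-0.2, 0.1, 1.3]
gripper_width: 61.8
blue pix [184. 196.] ctr 613.5 418.7 size 54.9 36.3 long-axis deg 65.9
blue pix [404. 176.] ctr 681.1 -162.4 size 75.4 43.9 long-axis deg -6.9
blue pix [483. 177.] ctr 678.1 -376.6 size 101.4 87.1 long-axis deg -88.2
yel pix [452. 246.] ctr 483.7 -283.9 size 57.9 34.8 long-axis deg -1.3
yel pix [ 20. 123.] ctr 805.3 863.0 size 259.3 39.2 long-axis deg 0.6
```

```bash
sleep 1
```

```text
(no output)
```

View pics/w11.png

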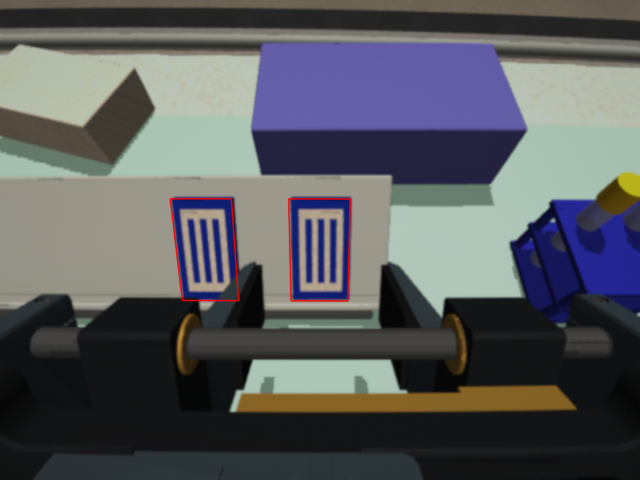

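```bash
python3 -m creep '[[0,-2,-4,-6,0,-4.5,0],[0,-3,-4,-5,0,-4.5,0],[0,-4,-4,-5,0,-4.5,0],[0,-5,-4,-5,0,-4.5,0],[0,-5,-4,-5,0,-4.5,0]]';python3 -m creep '[[0,-5,-4,-5,0,-4.5,0],[0,-5,-4,-5,0,-4.5,0],[0,-5,-4,-2,0,-4.5,0],[0,-5,-4,0,0,-4.5,0],[0,-5,-4,0,0,-4.5,0]]';python3 plan.py down 468 240 120 0.5 0 40;python3 -c "
from workcell import state;s=state();print(s['qpos'].round(1))"
```

```text
time_s: 34.62
ee_pos: [594.0, -129.2, 104.6]
ee_rot: [-178.1, -30.0, 2.1]
force: [0.0, 0.4, -0.3]
gripper_width: 91.3
time_s: 35.25
ee_pos: [564.7, -110.5, 107.1]
ee_rot: [-178.4, -7.5, 2.8]
force: [0.4, 0.6, 0.6]
gripper_width: 90.8
at [ 564.7 -110.5  107.1] [-178.4   -7.5    2.8] -> [468. 240. 120.] dist 363.8 rot [-1.8 -7.4  2.4] n 10 F [0.4 0.6 0.6] w 90.8
[[0.0, -7.7, -35.5, -1.3, -0.2, -0.7, 0.2], [0.0, -7.9, -35.5, -1.3, -0.2, -0.7, 0.2], [0.0, -8.0, -35.5, -1.3, -0.2, -0.7, 0.2], [0.0, -8.2, -35.4, -1.3, -0.2, -0.7, 0.2], [0.0, -8.4, -35.4, -1.3, -0.2, -0.7, 0.2]]
[[0.0, -8.5, -35.3, -1.3, -0.2, -0.7, 0.2], [0.0, -8.7, -35.3, -1.3, -0.2, -0.7, 0.2], [0.0, -8.9, -35.3, -1.3, -0.2, -0.7, 0.2], [0.0, -9.0, -35.2, -1.3, -0.2, -0.7, 0.2], [0.0, -9.2, -35.2, -1.3, -0.2, -0.7, 0.2]]
[-14.4  20.3 104.    5.   49.2  69.6]
```

```bash
python3 -m creep '[[0,-8,-35.5,-1.5,-0.2,-0.7,0.2],[0,-8,-35.5,-1.5,-0.2,-0.7,0.2],[0,-8,-35.5,-1.5,-0.2,-0.7,0.2],[0,-8,-35.5,-1.5,-0.2,-0.7,0.2],[0,-8.5,-35.5,-1.5,-0.2,-0.7,0.2]]';python3 -m creep '[[0,-8.5,-35.5,-1,-0.2,-0.7,0.2],[0,-8.5,-35.5,-1,-0.2,-0.7,0.2],[0,-9,-35.5,-1,-0.2,-0.7,0.2],[0,-9,-35,-1,-0.2,-0.7,0.2],[0,-9,-35,-1,-0.2,-0.7,0.2]]'; python3 -m creep '[[0,0,0,0,0,0,0]]'; python3 - <<'E'
from h import *
f=grab_frame("wrist");cv2.imwrite("pics/w12.png",f["frame"][:,:,::-1]);rects(f)
print(state()["ee_pos"],state()["ee_rot"])
g=grab_frame("top");rects(g);cv2.imwrite("pics/top12.png",g["frame"][:,:,::-1])
g=grab_frame("scene");cv2.imwrite("pics/sc12.png",g["frame"][:,:,::-1])
E
```

```text
time_s: 35.88
ee_pos: [515.4, 66.0, 113.9]
ee_rot: [-179.3, -4.1, 1.9]
force: [-0.1, 0.7, 0.2]
gripper_width: 91.8
time_s: 36.5
ee_pos: [466.3, 241.3, 117.5]
ee_rot: [179.7, -0.5, 0.9]
force: [0.2, -0.1, 0.4]
gripper_width: 91.3
time_s: 36.62
ee_pos: [466.4, 242.0, 117.5]
ee_rot: [179.7, -0.6, 1.1]
force: [-0.0, -0.3, 1.3]
gripper_width: 91.4
blue pix [261. 231.] ctr 468.3 291.4 size 79.5 43.4 long-axis deg 0.9
yel pix [523. 348.] ctr 361.3 50.4 size 47.2 6.7 long-axis deg 10.6
yel pix [120. 349.] ctr 355.4 425.5 size 46.7 6.3 long-axis deg -7.2
[466.51933515 240.63157327 117.55737019] [179.66792332  -0.58507323   1.03714903]
blue pix [184. 196.] ctr 613.1 418.8 size 55.3 35.9 long-axis deg 67.1
blue pix [404. 173.] ctr 681.9 -162.7 size 73.8 44.2 long-axis deg -6.9
blue pix [484. 175.] ctr 677.5 -377.1 size 101.4 87.3 long-axis deg -89.2
yel pix [449. 252.] ctr 473.4 -279.0 size 79.9 44.6 long-axis deg -4.7
yel pix [ 20. 123.] ctr 805.3 862.9 size 259.3 39.1 long-axis deg 0.6
```

```bash
sleep 1
```

```text
(no output)
```

View pics/w12.png

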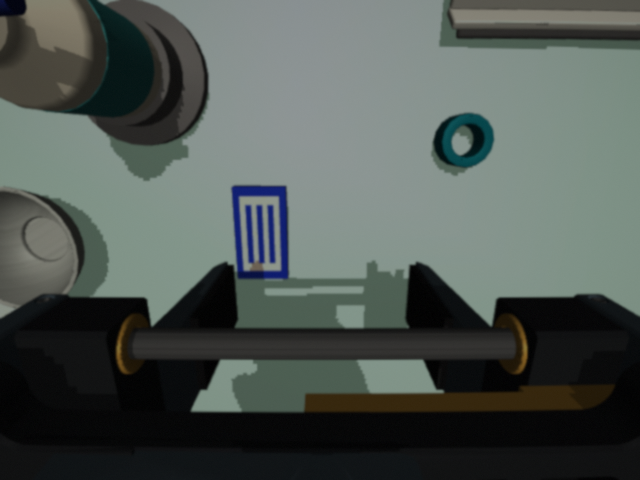

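View pics/top12.png

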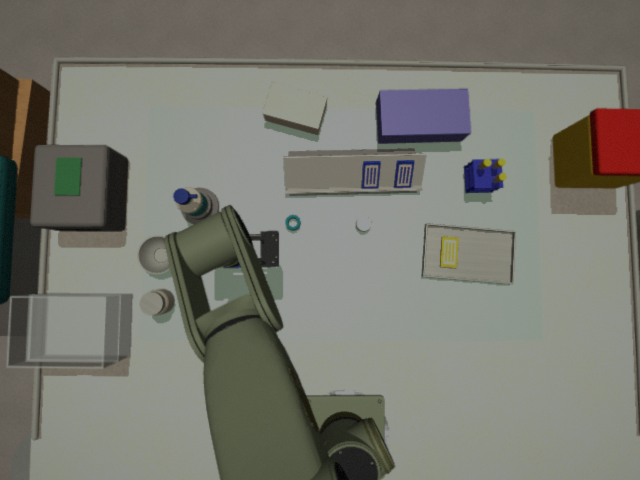

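View pics/sc12.png

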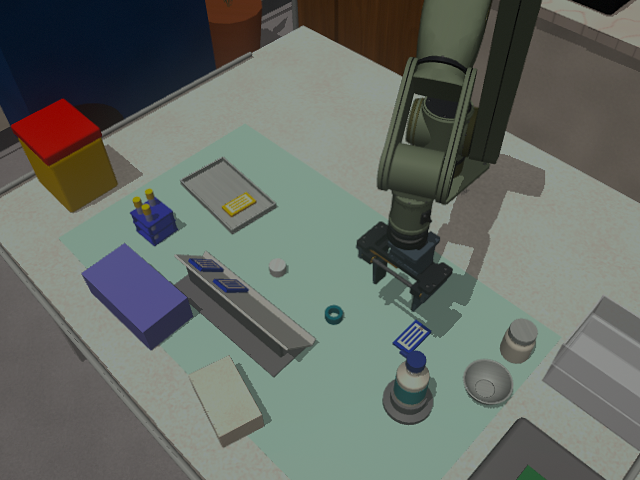

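```bash
python3 plan.py down 468.5 291.3 60 1 0 20
```

```text
at [466.7 239.1 117.9] [179.7  -0.6   0.9] -> [468.5 291.3  60. ] dist 77.9 rot [ 0.3 -0.6 -0.1] n 4 F [ 0.  -0.4  0.3] w 91.6
[[0.0, 0.5, -13.1, 14.4, 0.1, -0.2, 0.0], [0.0, 0.5, -13.1, 14.4, 0.1, -0.2, 0.0], [0.0, 0.6, -13.1, 14.4, 0.1, -0.2, 0.0], [0.0, 0.6, -13.1, 14.4, 0.1, -0.2, 0.0]]
```

```bash
python3 -m creep '[[0,0.5,-13,14.5,0.1,-0.2,0],[0,0.5,-13,14.5,0.1,-0.2,0],[0,0.5,-13,14.5,0.1,-0.2,0],[0,0.5,-13,14.5,0.1,0,0],[0,0,0,0,0,0,0]]';python3 plan.py down 468.5 291.3 20 1 0 20;python3 - <<'E'
from h import *
f=grab_frame("wrist");rects(f)
E
```

```text
time_s: 37.4
ee_pos: [467.7, 291.7, 58.9]
ee_rot: [-180.0, 0.0, 0.9]
force: [-0.3, 0.1, 1.0]
gripper_width: 91.1
at [467.7 291.7  58.9] [-180.     0.     0.9] -> [468.5 291.3  20. ] dist 38.9 rot [-0.   0.  -0.1] n 2 F [-0.3  0.1  1. ] w 91.1
[[0.0, 0.4, 0.2, 19.5, 0.0, 0.0, 0.0], [0.0, 0.4, 0.2, 19.5, 0.0, 0.0, 0.0]]
blue pix [320. 255.] ctr 468.1 291.8 size 79.4 43.2 long-axis deg 0.9
yel pix [523. 349.] ctr 400.0 140.9 size 39.4 5.8 long-axis deg 9.6
```

```bash
python3 -m creep '[[0,0.4,0,20,0,0,0],[0,0,0,20,0,0,0],[0,0,0,12,0,0,0],[0,0,0,2,0,0,0],[0,0,0,0,0,0,0]]';python3 plan.py down 468.2 291.7 2.5 1 0 20
```

```text
time_s: 38.08
ee_pos: [469.5, 291.4, 7.1]
ee_rot: [-179.9, -0.2, 0.9]
force: [-0.2, -0.3, 0.0]
gripper_width: 91.5
at [469.5 291.4   7.1] [-179.9   -0.2    0.9] -> [468.2 291.7   2.5] dist 4.8 rot [-0.1 -0.2 -0.1] n 1 F [-0.2 -0.3  0. ] w 91.5
[[0.0, -1.3, -0.3, 4.6, -0.1, -0.2, -0.1]]
```

```bash
python3 -m creep '[[0,-1,-0.3,3,0,0,0],[0,0,0,1.7,0,0,0],[0,0,0,0,0,0,0],[1,0,0,0,0,0,0],[1,0,0,0,0,0,0]]' 35;  python3 -m creep '[[1,0,0,0,0,0,0],[1,0,0,0,0,0,0],[1,0,0,0,0,0,0],[1,0,0,0,0,0,0],[1,0,0,0,0,0,0]]'; python3 -m creep '[[1,0,0,-15,0,0,0],[1,0,0,-30,0,0,0],[1,0,0,-40,0,0,0],[1,0,0,-50,0,0,0],[1,0,0,0,0,0,0]]'; python3 plan.py down 560 -90 150 1 1 40
```

```text
time_s: 38.7
ee_pos: [468.1, 291.6, 2.0]
ee_rot: [-179.9, -0.1, 0.9]
force: [0.3, -0.4, -0.4]
gripper_width: 74.2
time_s: 39.33
ee_pos: [468.1, 291.6, 1.9]
ee_rot: [-179.9, -0.1, 0.9]
force: [0.8, -0.2, 0.6]
gripper_width: 43.7
time_s: 39.95
ee_pos: [470.4, 292.9, 142.1]
ee_rot: [-179.6, -0.6, 0.9]
force: [-0.2, 0.8, 0.1]
gripper_width: 43.8
at [470.4 292.9 142.1] [-179.6   -0.6    0.9] -> [560. -90. 150.] dist 393.3 rot [-0.4 -0.6 -0.1] n 10 F [-0.2  0.8  0.1] w 43.8
[[1.0, 8.4, 38.4, -1.0, 0.0, -0.1, 0.0], [1.0, 8.4, 38.4, -0.9, 0.0, -0.1, 0.0], [1.0, 8.4, 38.4, -0.9, 0.0, -0.1, 0.0], [1.0, 8.4, 38.4, -0.9, 0.0, -0.1, 0.0], [1.0, 8.4, 38.4, -0.9, 0.0, -0.1, 0.0]]
[[1.0, 8.3, 38.4, -0.9, 0.0, -0.1, 0.0], [1.0, 8.3, 38.4, -0.9, 0.0, -0.1, 0.0], [1.0, 8.3, 38.4, -0.8, 0.0, -0.1, 0.0], [1.0, 8.3, 38.4, -0.8, 0.0, -0.1, 0.0], [1.0, 8.3, 38.4, -0.8, 0.0, -0.1, 0.0]]
```

```bash
python3 -m creep '[[1,8.5,38.5,-1,0,-0.1,0],[1,8.5,38.5,-1,0,-0.1,0],[1,8.5,38.5,-1,0,-0.1,0],[1,8.5,38.5,-1,0,-0.1,0],[1,8.5,38.5,-1,0,-0.1,0]]';python3 -m creep '[[1,8.5,38.5,-1,0,-0.1,0],[1,8.5,38.5,-1,0,-0.1,0],[1,8.5,38.5,-1,0,0,0],[1,8.5,38.5,-1,0,0,0],[1,8.5,38.5,-1,0,0,0]]';python3 -m creep '[[1,0,20,0,0,0,0],[1,0,0,0,0,0,0]]'; python3 plan.py slope 43 -80 80 1 12
```

```text
time_s: 40.58
ee_pos: [512.7, 98.2, 141.1]
ee_rot: [-179.9, 0.5, 0.9]
force: [0.9, 1.0, -0.2]
gripper_width: 43.4
time_s: 41.2
ee_pos: [558.1, -93.5, 145.3]
ee_rot: [-179.9, 0.7, 0.9]
force: [0.2, 0.3, -1.2]
gripper_width: 43.9
time_s: 41.45
ee_pos: [558.2, -112.8, 145.3]
ee_rot: [-179.9, 0.7, 0.8]
force: [-0.2, 0.3, -0.7]
gripper_width: 43.2
at [ 558.2 -112.8  145.3] [-179.9    0.7    0.8] -> [ 616.8 -105.1  102. ] dist 73.3 rot [ 0.2 45.7 -1. ] n 7 F [-0.2  0.3 -0.7] w 43.2
[[1.0, 8.5, -1.0, 6.1, 0.0, 6.5, -0.1], [1.0, 7.7, -0.9, 7.0, 0.0, 6.5, -0.1], [1.0, 6.9, -0.9, 7.9, 0.0, 6.5, -0.1], [1.0, 5.9, -0.9, 8.6, 0.0, 6.5, -0.1], [1.0, 4.9, -0.9, 9.2, 0.0, 6.5, -0.1]]
[[1.0, 3.8, -0.9, 9.7, 0.0, 6.5, -0.1], [1.0, 2.7, -0.9, 10.1, 0.0, 6.5, -0.1]]
```

```bash
python3 -m creep '[[1,6,0,3,0,4.5,0],[1,6,0,3,0,4.5,0],[1,5,0,4,0,4.5,0],[1,5,0,4,0,4.5,0],[1,4,0,5,0,4.5,0]]';python3 -m creep '[[1,4,0,5,0,4.5,0],[1,3,0,5,0,4.5,0],[1,3,0,5,0,4,0],[1,2,0,5,0,3.5,0],[1,2,0,5,0,3.5,0]]';python3 plan.py slope 43 -80 80 1 12;python3 -c "
from workcell import state;s=state();print(s['qpos'].round(1))"
```

```text
time_s: 42.08
ee_pos: [587.2, -109.9, 130.6]
ee_rot: [-179.8, -22.0, 0.9]
force: [0.4, 0.4, -0.9]
gripper_width: 43.4
time_s: 42.7
ee_pos: [609.2, -104.7, 118.5]
ee_rot: [-179.0, -39.1, 0.9]
force: [0.9, 0.7, 0.0]
gripper_width: 43.4
at [ 609.2 -104.7  118.5] [-179.   -39.1    0.9] -> [ 616.8 -105.1  102. ] dist 18.2 rot [-0.5  5.9 -0.7] n 2 F [0.9 0.7 0. ] w 43.4
[[1.0, -2.3, 0.5, 8.8, -0.2, 2.9, -0.3], [1.0, -2.7, 0.4, 8.7, -0.2, 2.9, -0.3]]
[-17.6  15.6 123.5  74.5  13.    1.4]
```

```bash
python3 -m creep '[[1,-1.5,0,5,-0.1,2,-0.2],[1,-1.5,0,5,-0.1,2,-0.2],[1,-1.5,0,5,-0.1,2,-0.2],[1,0,0,0,0,0,0],[1,0,0,0,0,0,0]]';python3 plan.py slope 43 42.5 60 1 12;python3 -c "
from workcell import state;s=state();print(s['qpos'].round(1))"
```

```text
time_s: 43.32
ee_pos: [615.9, -104.2, 106.4]
ee_rot: [-179.5, -44.5, 1.5]
force: [-0.4, 0.6, 0.2]
gripper_width: 43.8
at [ 615.9 -104.2  106.4] [-179.5  -44.5    1.5] -> [627.3  17.7  87.8] dist 123.9 rot [-0.4  0.5 -0.1] n 11 F [-0.4  0.6  0.2] w 43.8
[[1.0, -0.2, -11.0, 2.2, 0.0, 0.0, 0.0], [1.0, -0.2, -11.0, 2.2, 0.0, 0.0, 0.0], [1.0, -0.2, -11.0, 2.2, 0.0, 0.0, 0.0], [1.0, -0.2, -11.0, 2.2, 0.0, 0.0, 0.0], [1.0, -0.2, -11.0, 2.2, 0.0, 0.0, 0.0]]
[[1.0, -0.2, -11.0, 2.2, 0.0, 0.0, 0.0], [1.0, -0.2, -11.0, 2.2, 0.0, 0.0, 0.0], [1.0, -0.2, -11.0, 2.2, 0.0, 0.0, 0.0], [1.0, -0.2, -11.0, 2.2, 0.0, 0.0, 0.0], [1.0, -0.2, -11.1, 2.2, 0.0, 0.0, 0.0]]
[[1.0, -0.2, -11.1, 2.2, 0.0, 0.0, 0.0]]
[-18.2  17.9 127.6 119.1  16.2 -44.5]
```

```bash
python3 -m creep '[[1,-0.5,-9,2,-0.1,0.1,0],[1,-0.5,-11,2,-0.1,0.1,0],[1,0,-11,0,0,0.1,0],[1,0,-11,0,0,0.1,0],[1,0,-11,0,0,0,0]]';python3 -m creep '[[1,0,-11,0,0,0,0],[1,0,-11,0,0,0,0],[1,0,-11,0,0,0,0],[1,0,0,0,0,0,0]]';python3 plan.py slope 43 42.5 60 1 12;python3 -c "
from workcell import state;s=state();print(s['qpos'].round(1))"
```

```text
time_s: 43.95
ee_pos: [616.7, -51.4, 103.4]
ee_rot: [-179.7, -44.9, 1.5]
force: [0.1, -0.5, 0.3]
gripper_width: 43.8
time_s: 44.45
ee_pos: [615.7, -18.1, 103.4]
ee_rot: [-179.7, -44.9, 1.5]
force: [0.5, -0.5, -0.4]
gripper_width: 43.4
at [615.7 -18.1 103.4] [-179.7  -44.9    1.5] -> [627.3  17.7  87.8] dist 40.8 rot [-0.2  0.1 -0.1] n 4 F [ 0.5 -0.5 -0.4] w 43.4
[[1.0, -0.5, -8.8, 5.0, 0.0, 0.0, 0.0], [1.0, -0.5, -8.9, 5.0, 0.0, 0.0, 0.0], [1.0, -0.5, -8.9, 5.0, 0.0, 0.0, 0.0], [1.0, -0.5, -8.9, 5.0, 0.0, 0.0, 0.0]]
[ -5.7  17.2 130.1 155.6  13.1 -71.3]
```

Works as foreseen (q4 → 180 side).

```bash
python3 -m creep '[[1,0,-9,2,0,0,0],[1,0,-9,3,0,0,0],[1,-0.5,-9,5,0,0,0],[1,-0.5,-9,5,0,0,0],[1,0,0,0,0,0,0]]';python3 plan.py slope 43 42.5 12 1 12;python3 -c "
from workcell import state;s=state();print(s['qpos'].round(1))"
```

```text
time_s: 45.08
ee_pos: [624.5, 17.5, 91.6]
ee_rot: [-179.7, -44.9, 1.5]
force: [-0.2, 1.1, -1.1]
gripper_width: 43.6
at [624.5  17.5  91.6] [-179.7  -44.9    1.5] -> [661.2  18.7  53.9] dist 52.7 rot [-0.1  0.1 -0.2] n 5 F [-0.2  1.1 -1.1] w 43.6
[[1.0, -0.1, 0.0, 10.5, 0.0, 0.0, 0.0], [1.0, -0.1, 0.0, 10.5, 0.0, 0.0, 0.0], [1.0, -0.1, 0.0, 10.5, 0.0, 0.0, 0.0], [1.0, -0.1, 0.0, 10.5, 0.0, 0.0, 0.0], [1.0, -0.1, 0.0, 10.5, 0.0, 0.0, 0.0]]
[ -0.3  19.1 129.8 173.7  13.8 -85.1]
```

```bash
python3 -m creep '[[1,0,0,13,0,0,0],[1,0,0,13,0,0,0],[1,0,0,13,0,0,0],[1,0,0,12,0,0.1,0],[1,0,0,0,0,0,0]]';python3 plan.py slope 43 42.5 2.5 1 12;python3 - <<'E'
from h import *
f=grab_frame("wrist");cv2.imwrite("pics/w13.png",f["frame"][:,:,::-1])
E
```

```text
time_s: 45.7
ee_pos: [660.5, 18.2, 54.1]
ee_rot: [-179.7, -44.9, 1.4]
force: [-0.5, -0.2, -1.0]
gripper_width: 43.3
at [660.5  18.2  54.1] [-179.7  -44.9    1.4] -> [668.   18.9  47.2] dist 10.2 rot [-0.1  0.1 -0.2] n 1 F [-0.5 -0.2 -1. ] w 43.3
[[1.0, 0.4, -0.5, 10.2, -0.1, 0.1, -0.2]]
```

```bash
sleep 1
```

```text
(no output)
```

View pics/w13.png

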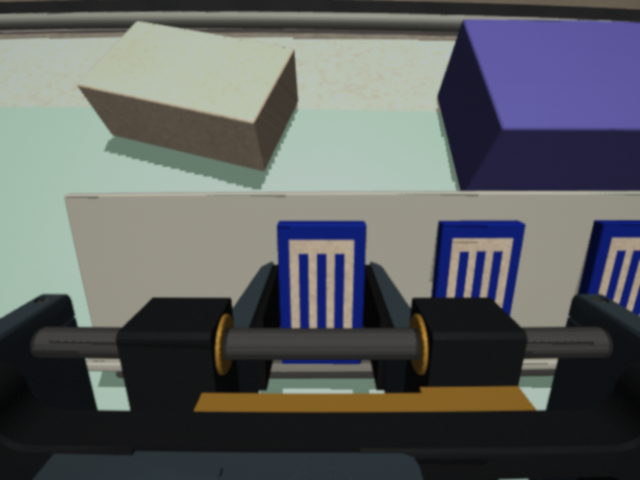

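```bash
python3 -m creep '[[1,0,-0.5,4,0,0.1,-0.1],[1,0,0,3,0,0,0],[1,0,0,0,0,0,0]]';python3 plan.py slope 43 42.5 2 1 12;python3 -m creep '[[1,0,0,1.2,0,0,0],[1,0,0,0,0,0,0]]';python3 plan.py slope 42 42.5 2 1 12
```

```text
time_s: 46.12
ee_pos: [665.2, 19.0, 50.5]
ee_rot: [-179.9, -45.1, 1.6]
force: [-0.3, 0.5, -1.0]
gripper_width: 43.6
at [665.2  19.   50.5] [-179.9  -45.1    1.6] -> [668.3  18.9  46.8] dist 4.8 rot [-0.1 -0.1 -0.1] n 1 F [-0.3  0.5 -1. ] w 43.6
[[1.0, -0.4, 0.2, 4.8, -0.1, -0.1, -0.1]]
time_s: 46.38
ee_pos: [666.0, 19.0, 49.7]
ee_rot: [-179.8, -45.1, 1.6]
force: [-0.6, 0.0, -0.9]
gripper_width: 43.5
at [666.   19.   49.7] [-179.8  -45.1    1.6] -> [667.6  18.9  46.1] dist 3.9 rot [-0.1 -0.1 -0.1] n 1 F [-0.6  0.  -0.9] w 43.5
[[1.0, -1.4, 0.1, 3.6, -0.1, -0.1, -0.1]]
```

```bash
python3 -m creep '[[1,-0.5,0,1.5,0,0,0],[1,-0.5,0,0.8,0,0,0],[1,0,0,0,0,0,0]]';python3 plan.py slope 42 42.5 2 1 12;python3 -m creep '[[1,-0.8,0,0.5,0,0,0],[1,0,0,0,0,0,0]]';python3 plan.py slope 41 42.5 2 1 12
```

```text
time_s: 46.75
ee_pos: [666.9, 19.0, 47.1]
ee_rot: [-179.8, -45.1, 1.6]
force: [0.1, -0.3, -0.4]
gripper_width: 43.8
at [666.9  19.   47.1] [-179.8  -45.1    1.6] -> [667.6  18.9  46.1] dist 1.2 rot [-0.1 -0.1 -0.1] n 1 F [ 0.1 -0.3 -0.4] w 43.8
[[1.0, -0.2, 0.1, 1.2, -0.1, -0.1, -0.1]]
time_s: 47.0
ee_pos: [666.6, 19.0, 46.2]
ee_rot: [-179.8, -45.1, 1.6]
force: [-0.3, -0.2, -0.6]
gripper_width: 43.9
at [666.6  19.   46.2] [-179.8  -45.1    1.6] -> [666.9  18.9  45.4] dist 0.9 rot [-0.1 -0.1 -0.1] n 1 F [-0.3 -0.2 -0.6] w 43.9
[[1.0, -0.4, 0.1, 0.8, -0.1, -0.1, -0.1]]
```

```bash
python3 -m creep '[[1,-0.6,0,0.7,0,0,0],[1,0,0,0,0,0,0]]';python3 -m creep '[[1,-0.7,0,0.3,0,0,0],[1,0,0,0,0,0,0]]';python3 plan.py slope 41 42.5 2 1 12
```

```text
time_s: 47.25
ee_pos: [666.8, 19.0, 46.1]
ee_rot: [-179.8, -45.2, 1.6]
force: [-4.4, -0.3, 4.5]
gripper_width: 43.5
time_s: 47.5
ee_pos: [666.8, 19.0, 46.0]
ee_rot: [-179.8, -45.2, 1.6]
force: [-5.7, 0.4, 8.1]
gripper_width: 43.3
at [666.8  19.   46. ] [-179.8  -45.2    1.6] -> [666.9  18.9  45.4] dist 0.7 rot [-0.1 -0.2 -0.1] n 1 F [-5.7  0.4  8.1] w 43.3
[[1.0, -0.4, 0.1, 0.5, -0.1, -0.2, -0.1]]
```

```bash
python3 -m creep '[[0.4,0,0,0,0,0,0],[0.4,0,0,0,0,0,0],[0.4,0,0,0,0,0,0]]'; python3 -m creep '[[0.4,0,0,-10,0,0,0],[0.4,0,0,-25,0,0,0],[0.4,0,0,-30,0,0,0],[0.3,0,0,-10,0,0,0],[0.3,0,0,0,0,0,0]]'; python3 chk.py w14 -127.5 -42.5 42.5;python3 -c "
from workcell import state;s=state();print(s['qpos'].round(1))"
```

```text
time_s: 47.88
ee_pos: [666.5, 19.0, 44.5]
ee_rot: [-179.8, -45.1, 1.6]
force: [-0.5, 0.5, -1.0]
gripper_width: 54.6
time_s: 48.5
ee_pos: [613.5, 17.3, 98.5]
ee_rot: [-179.9, -45.2, 1.6]
force: [0.4, -0.2, 0.7]
gripper_width: 63.8
blue pix [184. 196.] ctr 613.1 418.8 size 55.3 35.9 long-axis deg 67.1
blue pix [337. 175.] ctr 676.0 13.4 size 70.5 42.7 long-axis deg 0.2
blue pix [404. 173.] ctr 681.9 -162.5 size 73.8 43.9 long-axis deg -6.9
blue pix [371. 174.] ctr 679.5 -73.5 size 73.7 43.6 long-axis deg -3.8
blue pix [484. 175.] ctr 678.2 -376.7 size 101.4 87.1 long-axis deg -87.9
yel pix [449. 252.] ctr 473.4 -279.0 size 79.9 44.6 long-axis deg -4.7
yel pix [ 20. 123.] ctr 805.3 863.0 size 259.3 39.2 long-axis deg 0.6
[ -0.3  17.8 130.9 173.8  13.8 -85.3]
```

```bash
sleep 1
```

```text
(no output)
```

View pics/w14.png

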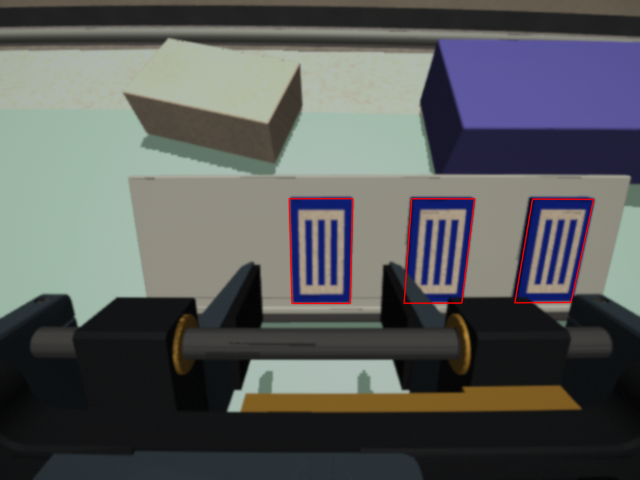

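```bash
python3 -m creep '[[0.3,0,15,-8,0,0,0],[0.3,0,20,-4,0,0,0],[0.3,0,20,0,0,0,0],[0.3,0,20,0,0,0,0],[0.3,0,20,0,0,0,0]]'; python3 -m creep '[[0.3,0,20,0,0,0,0],[0.3,0,20,0,0,0,0],[0.3,0,0,0,0,0,0]]';python3 -c "
from workcell import state;s=state();print(s['qpos'].round(1))"
```

```text
time_s: 49.22
ee_pos: [608.2, -78.6, 105.0]
ee_rot: [-179.8, -45.0, 1.6]
force: [0.6, 0.1, -0.3]
gripper_width: 64.0
time_s: 49.6
ee_pos: [609.5, -119.2, 105.1]
ee_rot: [-179.8, -45.0, 1.5]
force: [-0.8, 0.4, -0.9]
gripper_width: 63.8
[-20.4  18.  128.4 119.9  17.9 -47. ]
```

```bash
python3 -m creep '[[0.5,-2,-4,-7,0,-4.5,0],[0.5,-3,-4,-6,0,-4.5,0],[0.7,-4,-4,-6,0,-4.5,0],[0.8,-4,-4,-6,0,-4.5,0],[1,-4,-4,-8,0,-4.5,0]]';python3 -m creep '[[1,-4,-4,-10,0,-4.5,0],[1,-4,-4,-14,0,-4.5,0],[1,-4,-4,-20,0,-4.5,0],[1,-4,-4,-25,0,-4.5,0],[1,-4,-4,-30,0,-4.5,0]]';python3 plan.py down 500 320 270 0 1 45;python3 -c "
from workcell import state;s=state();print(s['qpos'].round(1))"
```

```text
time_s: 50.22
ee_pos: [589.4, -90.6, 111.8]
ee_rot: [-177.2, -32.3, 2.1]
force: [-0.5, 0.3, -0.3]
gripper_width: 18.4
time_s: 50.85
ee_pos: [534.2, -77.0, 196.8]
ee_rot: [-177.5, -9.9, 3.2]
force: [0.1, -0.0, -0.3]
gripper_width: 0.7
at [534.2 -77.  196.8] [-177.5   -9.9    3.2] -> [500. 320. 270.] dist 405.1 rot [-2.7 -9.9  3.4] n 10 F [ 0.1 -0.  -0.3] w 0.7
[[1.0, 0.1, -40.1, -5.7, -0.3, -1.0, 0.3], [1.0, -0.3, -40.1, -5.9, -0.3, -1.0, 0.3], [1.0, -0.6, -40.0, -6.1, -0.3, -1.0, 0.3], [1.0, -1.0, -40.0, -6.3, -0.3, -1.0, 0.3], [1.0, -1.3, -40.0, -6.4, -0.3, -1.0, 0.3]]
[[1.0, -1.6, -39.9, -6.6, -0.3, -1.0, 0.3], [1.0, -2.0, -39.9, -6.7, -0.3, -1.0, 0.3], [1.0, -2.4, -39.9, -6.9, -0.3, -1.0, 0.3], [1.0, -2.7, -39.8, -7.0, -0.3, -1.0, 0.3], [1.0, -3.1, -39.8, -7.2, -0.3, -1.0, 0.3]]
[-12.6  11.3 102.8   6.   57.1  71.2]
```

```bash
python3 -m creep '[[1,0,-40,-6,-0.3,-1,0.3],[1,0,-40,-6,-0.3,-1,0.3],[1,-0.5,-40,-6,-0.3,-1,0.3],[1,-1,-40,-6.5,-0.3,-1,0.3],[1,-1.5,-40,-6.5,-0.3,-1,0.3]]';python3 -m creep '[[1,-1.5,-40,-6.5,-0.3,-1,0.3],[1,-2,-40,-7,-0.3,-1,0.3],[1,-2.5,-40,-7,-0.3,-1,0.3],[1,-3,-40,-7,-0.3,-1,0.3],[1,-3,-40,-7,-0.3,-1,0.3]]';python3 -m creep '[[1,0,0,0,0,0,0]]'; python3 plan.py down 589 379 260 0 1 45;python3 - <<'E'
from h import *
f=grab_frame("wrist");cv2.imwrite("pics/w15.png",f["frame"][:,:,::-1]);print(proj(f,[(589,379,172)]))
E
```

```text
time_s: 51.48
ee_pos: [517.2, 122.4, 233.2]
ee_rot: [-178.9, -5.0, 1.8]
force: [0.2, -0.5, 0.4]
gripper_width: 0.4
time_s: 52.1
ee_pos: [498.8, 321.7, 268.5]
ee_rot: [179.6, 0.0, 0.4]
force: [0.4, 0.2, -0.1]
gripper_width: 0.3
time_s: 52.22
ee_pos: [499.2, 322.7, 268.2]
ee_rot: [179.7, -0.1, 0.6]
force: [-0.0, -0.2, 0.0]
gripper_width: 0.4
at [499.2 322.7 268.2] [ 1.797e+02 -1.000e-01  6.000e-01] -> [589. 379. 260.] dist 106.3 rot [ 0.3 -0.1  0.6] n 3 F [-0.  -0.2  0. ] w 0.4
[[1.0, 30.1, -18.5, 2.7, 0.1, 0.0, 0.2], [1.0, 30.1, -18.6, 2.7, 0.1, 0.0, 0.2], [1.0, 30.0, -18.7, 2.7, 0.1, 0.0, 0.2]]
[[243.47037512 121.71218033]]
```

```bash
sleep 1
```

```text
(no output)
```

View pics/w15.png

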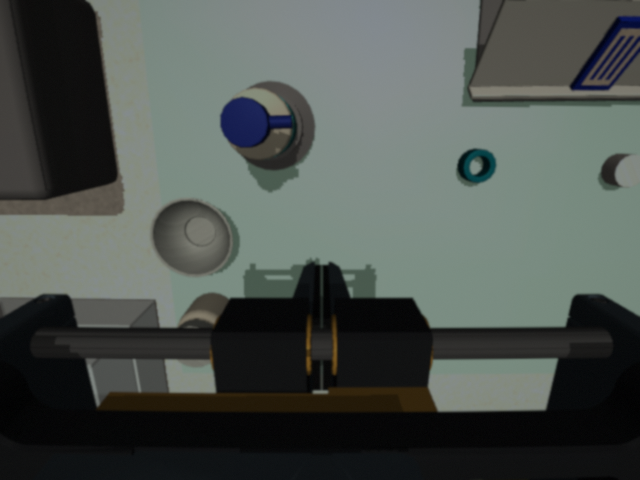

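```bash
python3 -m creep '[[1,30,-18,9,0.1,0,0.2],[1,30,-18,9,0.1,0,0.2],[1,30,-18,9,0.1,0,0.2],[1,0,0,20,0,0,0],[1,0,0,0,0,0,0]]';python3 plan.py down 589 377.5 185 0 1 45;python3 - <<'E'
from h import *
f=grab_frame("wrist");cv2.imwrite("pics/w16.png",f["frame"][:,:,::-1]);print(proj(f,[(589,377.5,172)]))
E
```

```text
time_s: 52.9
ee_pos: [589.2, 371.6, 219.4]
ee_rot: [179.7, 0.1, -0.4]
force: [-0.4, -0.8, 0.1]
gripper_width: 0.3
at [589.2 371.6 219.4] [ 1.797e+02  1.000e-01 -4.000e-01] -> [589.  377.5 185. ] dist 34.9 rot [ 0.3  0.1 -0.4] n 1 F [-0.4 -0.8  0.1] w 0.3
[[1.0, -0.2, -6.0, 34.4, 0.3, 0.1, -0.4]]
[[311.2248665  262.03587661]]
```

```bash
sleep 1
```

```text
(no output)
```

View pics/w16.png

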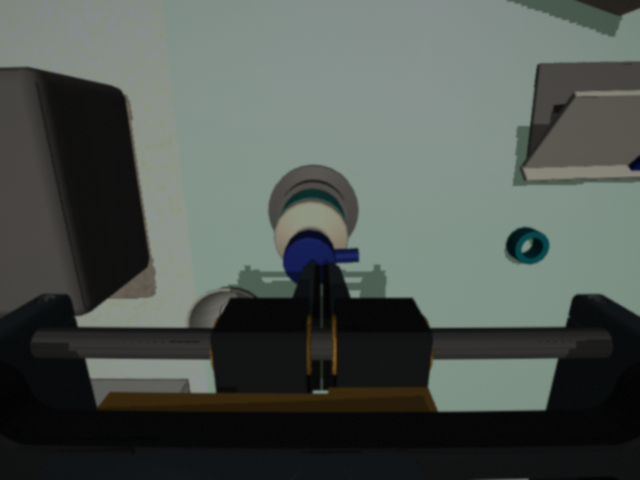

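```bash
python3 -m creep '[[1,1,-3,15,0.3,0,-0.2],[1,1,-3,10,0,0,-0.2],[1,0,0,5,0,0,0],[1,0,0,0,0,0,0]]';python3 plan.py down 591 378 176 0 1 45
```

```text
time_s: 53.45
ee_pos: [592.2, 379.1, 191.6]
ee_rot: [-179.8, -0.1, 0.1]
force: [0.5, 0.2, 0.5]
gripper_width: 0.3
at [592.2 379.1 191.6] [-1.798e+02 -1.000e-01  1.000e-01] -> [591. 378. 176.] dist 15.7 rot [-0.2 -0.1  0.1] n 1 F [0.5 0.2 0.5] w 0.3
[[1.0, -1.2, 1.1, 15.6, -0.2, -0.1, 0.1]]
```

```bash
python3 -m creep '[[1,-0.6,0.6,8,0,0,0],[1,0,0,5,0,0,0],[1,0,0,0,0,0,0]]';python3 -m creep '[[1,0,0,4,0,0,0],[1,0,0,0,0,0,0]]';python3 -m creep '[[1,0,0,3,0,0,0],[1,0,0,0,0,0,0]]'
```

```text
time_s: 53.82
ee_pos: [591.6, 378.4, 178.5]
ee_rot: [-179.8, -0.1, 0.0]
force: [0.3, 0.3, 0.5]
gripper_width: 0.5
time_s: 54.08
ee_pos: [591.8, 378.5, 174.8]
ee_rot: [-179.8, -0.2, 0.0]
force: [0.1, -0.2, 1.2]
gripper_width: 0.5
time_s: 54.32
ee_pos: [592.1, 378.7, 172.4]
ee_rot: [-179.8, -0.2, 0.0]
force: [0.9, 0.6, 0.1]
gripper_width: 0.4
```

```bash
python3 -m creep '[[1,0,0,2,0,0,0],[1,0,0,1,0,0,0],[1,0,0,0,0,0,0]]';python3 -m creep '[[1,0,0,2,0,0,0],[1,0,0,0,0,0,0]]';python3 -m creep '[[1,0,0,2,0,0,0],[1,0,0,0,0,0,0]]';python3 -m creep '[[1,0,0,2,0,0,0],[1,0,0,0,0,0,0]]'
```

```text
time_s: 54.7
ee_pos: [592.1, 378.7, 169.6]
ee_rot: [-179.8, -0.2, 0.0]
force: [-1.1, 0.4, 4.2]
gripper_width: 0.5
time_s: 54.95
ee_pos: [592.1, 378.7, 167.4]
ee_rot: [-179.8, -0.2, 0.0]
force: [0.2, -0.6, 5.4]
gripper_width: 0.5
time_s: 55.2
ee_pos: [592.1, 378.7, 165.7]
ee_rot: [-179.8, -0.2, 0.0]
force: [-0.5, -1.2, 7.2]
gripper_width: 0.2
time_s: 55.45
ee_pos: [592.2, 378.7, 164.3]
ee_rot: [-179.8, -0.3, 0.0]
force: [-1.3, -1.2, 8.5]
gripper_width: 0.4
```

```bash
python3 -m creep '[[1,0,0,2,0,0,0],[1,0,0,0,0,0,0]]';python3 -m creep '[[1,0,0,1.5,0,0,0],[1,0,0,0,0,0,0],[1,0,0,0,0,0,0]]'
```

```text
time_s: 55.7
ee_pos: [592.2, 378.8, 164.2]
ee_rot: [-179.7, -0.3, 0.0]
force: [-2.5, -2.2, 14.2]
gripper_width: 0.7
time_s: 56.08
ee_pos: [592.2, 378.8, 164.2]
ee_rot: [-179.7, -0.4, 0.0]
force: [-3.8, -2.7, 18.7]
gripper_width: 0.4
```

Hard stop reached (164.2 mm, force 14→19 N without travel). Release slowly and back off.

```bash
python3 -m creep '[[1,0,0,-3,0,0,0],[1,0,0,-3,0,0,0],[1,0,0,-4,0,0,0],[1,0,0,-8,0,0,0],[1,0,0,-20,0,0,0]]';python3 -m creep '[[1,0,0,-40,0,0,0],[1,-40,20,-30,0,0,0],[1,-40,40,0,0,0,0],[1,-40,40,0,0,0,0],[1,-40,40,0,0,0,0]]';python3 -m creep '[[1,-40,40,0,0,0,0],[1,-20,40,0,0,0,0],[1,0,40,0,0,0,0],[1,0,40,0,0,0,0],[1,0,0,0,0,0,0]]';python3 - <<'E'
from h import *
g=grab_frame("top");rects(g);cv2.imwrite("pics/top17.png",g["frame"][:,:,::-1])
g=grab_frame("scene");cv2.imwrite("pics/sc17.png",g["frame"][:,:,::-1]);rects(g)
f=grab_frame("wrist");cv2.imwrite("pics/w17.png",f["frame"][:,:,::-1])
E
```

```text
time_s: 56.7
ee_pos: [590.7, 377.8, 195.8]
ee_rot: [-180.0, 0.1, 0.0]
force: [0.5, 0.2, 0.7]
gripper_width: 0.4
time_s: 57.32
ee_pos: [429.8, 236.7, 265.9]
ee_rot: [-179.9, -0.1, 0.1]
force: [0.8, 0.3, 2.3]
gripper_width: 0.4
time_s: 57.95
ee_pos: [371.1, 76.3, 265.5]
ee_rot: [-179.8, -0.1, -0.2]
force: [0.5, 0.5, 0.3]
gripper_width: 0.5
blue pix [184. 196.] ctr 613.4 418.8 size 54.9 36.5 long-axis deg 65.9
blue pix [337. 175.] ctr 676.0 13.4 size 70.5 42.7 long-axis deg 0.2
blue pix [404. 173.] ctr 681.9 -162.7 size 73.8 44.2 long-axis deg -6.9
blue pix [371. 174.] ctr 679.5 -73.5 size 73.7 43.6 long-axis deg -3.8
blue pix [483. 177.] ctr 677.5 -377.1 size 101.4 87.3 long-axis deg -89.2
yel pix [449. 252.] ctr 473.4 -279.0 size 79.9 44.5 long-axis deg -4.7
yel pix [ 20. 123.] ctr 805.4 862.5 size 259.4 39.1 long-axis deg 0.8
blue pix [413. 359.] ctr 504.6 330.1 size 60.6 41.7 long-axis deg 71.3
blue pix [256. 308.] ctr 654.9 -3.1 size 81.4 31.6 long-axis deg -71.6
blue pix [230. 287.] ctr 658.6 -91.3 size 86.1 27.9 long-axis deg -69.6
blue pix [205. 267.] ctr 661.8 -178.9 size 90.2 24.3 long-axis deg -64.8
blue pix [153. 220.] ctr 657.1 -389.0 size 137.7 103.1 long-axis deg 89.8
yel pix [141. 205.] ctr 650.0 -457.4 size 74.6 25.6 long-axis deg -87.2
yel pix [238. 204.] ctr 470.6 -278.2 size 82.0 47.5 long-axis deg -3.3
yel pix [ 57. 166.] ctr 769.1 -764.2 size 292.5 246.2 long-axis deg 43.3
```

```bash
sleep 1
```

```text
(no output)
```

View pics/top17.png

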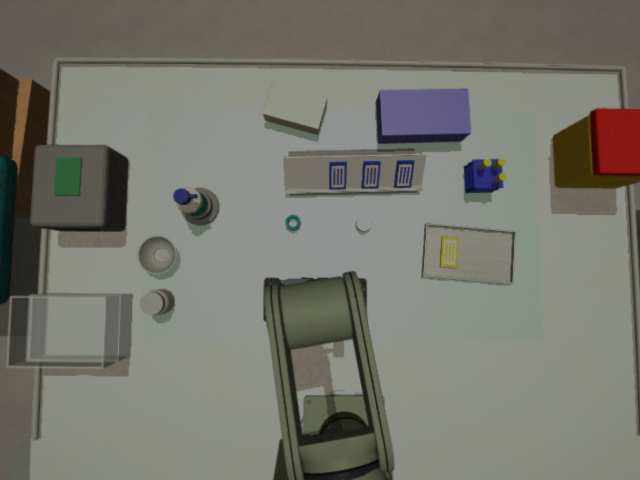

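View pics/sc17.png

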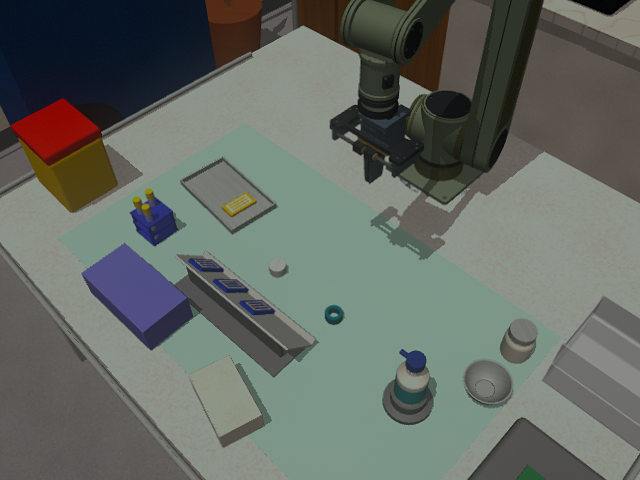

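```bash
python3 -c "
from workcell import job_done;print(job_done())"
```

```text
the job is handed in; nothing more can be done
None
```

The job is handed in after about 58 s of robot time. One yellow card and three blue cards were present.

**Yellow card:** it lies flat in the steel tray. I set it at y ≈ +50 mm instead of the suggested 55 mm, to give the fingers room to open beside the tray wall.

**Blue cards:** all three lean side by side on the stand at y = −127.5, −42.5 and +42.5 mm. After each release, the card's wrist-camera outline matched a correctly leaning card to within about 1 mm.

**Spray cap:** I pressed it last. It stopped at about 8 mm of travel, where the force rose from 8.5 N to about 19 N with no further movement, and then I released it.

**Last checks:**
- The final pictures show the cap back up where it started, the cards where I left them, and the tape roll, tin, bowl, jar and tube rack not visibly moved.
- The robot is clear of everything.
- I saw no grip slip or knocked card.

**What went wrong:** one tilting move with the second blue card ran the wrist into its joint limits near y = +42.5 mm. I backed out, put that card at −127.5 mm, and reached +42.5 mm with the third card by another path.

**What disagreed:** the top and scene cameras differed by about 4 to 7 mm sideways, so I used their average and corrected the blue cards and the cap with the wrist camera.

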